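# Fit the isolator modules in a field enclosure, hook on its cover and close its hasps

## Task

Finish the field enclosure that lies open on its back: plug every signal isolator module on the bench upright into a socket of its own, pushed down to the socket floor. Then put the cover on: with the cover tilted, hook its steel tongue under the ledge on the enclosure's near wall and swing the other edge down until the cover lies flat and home, and at last swing both steel hasps over until each lies flat on the cover with its staple through the slot. Leave the other things on the bench where they are.

Things in the scene. Friction and masses are not known exactly. Their poses are not given: they have to be found in the camera images.
- enclosure: Open light-grey metal box fixed to the bench, 132 (x) x 230 (y) mm outside, walls 6 mm thick, wall tops 80 mm above the bench. Origin: centre of its underside; x points from the near (ledge) wall to the far (hasp) wall, y along the row of sockets, z up. Inside, along x = 0, a black strip with five sockets in a row. Lengths below in mm, in these axes.
- socket0 (a point): Centre of the mouth of the right-hand end socket (enclosure x = 0, y = -80, 36 mm above the bench). The five sockets lie at y = -80, -40, 0, 40, 80. Each is a pocket 46 mm along x, 32 mm along y, 20 mm deep, floor 16 mm above the bench; walls between sockets 8 mm, outer walls 5 mm thick; smooth plastic. Enclosure axes.
- socket4 (a point): Centre of the mouth of the left-hand end socket (enclosure x = 0, y = 80, 36 mm above the bench). The five sockets lie at y = -80, -40, 0, 40, 80. Each is a pocket 46 mm along x, 32 mm along y, 20 mm deep, floor 16 mm above the bench; walls between sockets 8 mm, outer walls 5 mm thick; smooth plastic. Enclosure axes.
- ledge_edge (a point): Middle of the free lower edge of the steel ledge on the near wall; enclosure axes. The ledge spans x = -74 to -56, y = -75 to 75, z = 90 to 95 (enclosure axes). Between it and the near wall's top (x = -66 to -60, z = 80) is a gap 10 mm high, open towards +x and closed by the bracket at x = -68.
- module0_mid (a point): Centre (half-way up) of isolator module 0: light-grey block with blue terminal ends and a dark band, 42 (x) x 28 (y) x 56 (z) mm, 0.12 kg, standing upright on the bench. It goes into any socket, its 42 mm side along the enclosure's x, either way round; its centre is then 44 mm above the bench. Three to five modules are present; None if absent.
- module1_mid (a point): Centre (half-way up) of isolator module 1: light-grey block with blue terminal ends and a dark band, 42 (x) x 28 (y) x 56 (z) mm, 0.12 kg, standing upright on the bench. It goes into any socket, its 42 mm side along the enclosure's x, either way round; its centre is then 44 mm above the bench. Three to five modules are present; None if absent.
- module2_mid (a point): Centre (half-way up) of isolator module 2: light-grey block with blue terminal ends and a dark band, 42 (x) x 28 (y) x 56 (z) mm, 0.12 kg, standing upright on the bench. It goes into any socket, its 42 mm side along the enclosure's x, either way round; its centre is then 44 mm above the bench. Three to five modules are present; None if absent.
- module3_mid (a point): Centre (half-way up) of isolator module 3: light-grey block with blue terminal ends and a dark band, 42 (x) x 28 (y) x 56 (z) mm, 0.12 kg, standing upright on the bench. It goes into any socket, its 42 mm side along the enclosure's x, either way round; its centre is then 44 mm above the bench. Three to five modules are present; None if absent.
- module4_mid (a point): Centre (half-way up) of isolator module 4: light-grey block with blue terminal ends and a dark band, 42 (x) x 28 (y) x 56 (z) mm, 0.12 kg, standing upright on the bench. It goes into any socket, its 42 mm side along the enclosure's x, either way round; its centre is then 44 mm above the bench. Three to five modules are present; None if absent.
- cover: Cover: grey plate 120 (x) x 230 (y) x 5 mm, 0.3 kg, right way up on the bench. x: from tongue edge to staple edge; z up. Origin 36 mm under the grip point; plate x = -54 to 66, z = 8 to 13. Under it a flange reaches down to z = 0: staple edge (outer face x = 57), sides (y = +-106, x = 2 to 52), a rib (x = -49 to -43); they clear the walls inside by 3 mm. A soft strip at x = 0 ends 2 mm above the modules.
- cover_grip (a point): Centre of the black grip bar on the cover: 16 (x) x 84 (y) x 22 (z) mm, with 12 mm free between bar and plate. Cover axes; it is at (-3, 0, 36) from the cover's origin. Plate top lies 23 mm, plate underside 28 mm below it. When home, the cover's axes are the enclosure's, and this point is at x = -3, y = 0 in the enclosure's axes, 108 mm above the bench.
- cover_lip (a point): Middle of the lower edge of the tip of the cover's steel tongue, at (-66, 0, 8) from the cover's origin; cover axes. The tongue is 130 (y) mm wide, 4 mm thick, 12 mm long, its underside level with the plate's. Home: x = -66, y = 0, z = 80 in the enclosure's axes, resting on the near wall's top with 10 mm of the tongue under the ledge.
- hasp_left_tab (a point): Middle of the tab of the left-hand hasp, 46 mm from its hinge axis, which is parallel to y at enclosure x = 70, y = +65, z = 86. Hasp: steel plate 53 x 36 x 3 mm, slot 14 x 22 mm with its middle 30 mm from the axis. Its steel staple on the cover, 4 (x) x 14 (y) mm, stands 10 mm above the plate at x = 40, y = +65 from the cover's origin.
- hasp_right_tab (a point): Middle of the tab of the right-hand hasp, 46 mm from its hinge axis, which is parallel to y at enclosure x = 70, y = -65, z = 86. Hasp: steel plate 53 x 36 x 3 mm, slot 14 x 22 mm with its middle 30 mm from the axis. Its steel staple on the cover, 4 (x) x 14 (y) mm, stands 10 mm above the plate at x = 40, y = -65 from the cover's origin.
- hasp_left (a joint): Angle of the left-hand hasp, rad: 0 = closed, flat over the cover, tab towards the robot; pi/2 = upright; starts open at about 2.5, leaning outwards (stop at 2.7). Stiff hinge: it stays where it is left (0.03 N m) and moves with a light push, about 1 N at the tab.
- hasp_right (a joint): Angle of the right-hand hasp, rad: 0 = closed, flat over the cover, tab towards the robot; pi/2 = upright; starts open at about 2.5, leaning outwards (stop at 2.7). Stiff hinge: it stays where it is left (0.03 N m) and moves with a light push, about 1 N at the tab.
- meter_top (a point): Bystander: black hand-held meter 170 x 85 x 36 mm; middle of its top.
- calculator_top (a point): Bystander: dark pocket calculator 130 x 75 x 12 mm; middle of its top.
- carton1_top (a point): Bystander: white and green carton 60 x 85 x 45 mm; middle of its top.
- carton2_top (a point): Bystander: white and green carton 60 x 85 x 45 mm; middle of its top.
- tape_roll_top (a point): Bystander: roll of blue marking tape, 84 mm across, 24 mm high; middle of its top.
- terminal_plug_top (a point): Bystander: green terminal plug 70 x 18 x 18 mm; middle of its top.
- screwdriver_grip (a point): Bystander: blue-handled screwdriver 180 mm long; middle of its handle.
Mind the look-alikes: they are no part of the job. Leave any orange look-alike of the part that bears module2_mid alone. What is shaped like the part that bears module3_mid but yellow is not meant.

How it is judged (in metres and radians):
On the way, in this order (a step that is already met when the one before it is completed fails the run):
1. every module present stands in a socket, down on its floor (x of module0_mid in the frame of enclosure between -0.005 and 0.005 m and y of module0_mid in the frame of enclosure between -0.09 and 0.09 m and z of module0_mid in the frame of enclosure between 0.04 and 0.047 m and angle between each of module0_mid, module1_mid, module2_mid, module3_mid, module4_mid's own z axis and vertical below 0.08 rad and x of module1_mid in the frame of enclosure between -0.005 and 0.005 m and y of module1_mid in the frame of enclosure between -0.09 and 0.09 m and z of module1_mid in the frame of enclosure between 0.04 and 0.047 m and x of module2_mid in the frame of enclosure between -0.005 and 0.005 m and y of module2_mid in the frame of enclosure between -0.09 and 0.09 m and z of module2_mid in the frame of enclosure between 0.04 and 0.047 m and x of module3_mid in the frame of enclosure between -0.005 and 0.005 m and y of module3_mid in the frame of enclosure between -0.09 and 0.09 m and z of module3_mid in the frame of enclosure between 0.04 and 0.047 m and x of module4_mid in the frame of enclosure between -0.005 and 0.005 m and y of module4_mid in the frame of enclosure between -0.09 and 0.09 m and z of module4_mid in the frame of enclosure between 0.04 and 0.047 m), for 0.2 s.
2. the cover's tongue is under the ledge while the cover is still tilted (x of cover_lip in the frame of enclosure between -0.072 and -0.059 m and y of cover_lip in the frame of enclosure between -0.01 and 0.01 m and z of cover_lip in the frame of enclosure between 0.077 and 0.0885 m and angle between cover_grip's own z axis and vertical above 0.06 rad), for 0.1 s.
3. the cover lies flat and home with its tongue under the ledge (x of cover_lip in the frame of enclosure between -0.072 and -0.059 m and y of cover_lip in the frame of enclosure between -0.01 and 0.01 m and z of cover_lip in the frame of enclosure between 0.077 and 0.084 m and z of cover_grip in the frame of enclosure between 0.1045 and 0.1115 m and angle between cover_grip's own z axis and vertical below 0.035 rad and angle between the x axis of cover_grip and the x axis of enclosure, either way round below 0.07 rad), for 0.2 s.
4. both hasps lie flat over their staples (value of joint hasp_left between -0.07 and 0.07 rad and value of joint hasp_right between -0.07 and 0.07 rad), for 0.2 s.
At the end, for the whole second after the job is handed in: All modules present upright in sockets, centres 40 to 47 mm above the bench, within 5 mm of the row; cover level within 2 degrees and home within 3.5 mm in height, tongue 3 mm or more under the ledge; both hasps within 0.07 rad of closed; cover at rest (all of step 1 and all of step 3 and all of step 4 and linear speed of cover below 0.01 m/s); the robot touches nothing.
It fails at once if a bystander is pushed more than 30 mm (distance of any of meter_top, calculator_top, carton1_top, carton2_top, tape_roll_top, terminal_plug_top, screwdriver_grip from where it was at the start of the episode above 0.03 m).
Of module0, module1, module2, module3, module4 only 3 to 5 are there at a start; the rules pass over those that are not, and their reading is None.
At some moment in a run one of module0, module1, module2, module3, module4 may be knocked a few centimetres aside while the robot is not near it.
It also fails if it takes over 210 s, if anything falls off the work surface, if the arm or the gripper's body presses on something with over 40 N, if the wrist force passes 120 N, or if a joint passes its speed limit or range.

## Robot

A 6-joint arm with a two-finger parallel gripper is mounted at the origin on the work surface. World frame = base frame: x ahead of the robot, y to its left, z up, the work surface at z = 0. Lengths are in m, angles in degrees, forces in N, time in s.
With the tool pointing down it reaches from about 0.25 to 0.725 m from the base axis. Payload 9.7 kg.
Tool frame: the origin (TCP) lies at the very end of the fingers, on their centre line; the grasp point (between the pads) lies 19 mm behind it (bot.pinch_z is the distance from the TCP to the grasp point, in m); x points along the fingers, z is the direction in which the jaws open and shut, and the axes are right-handed (so a half turn about x gives the same grasp; the last joint's range is limited). The gripper opens to 85 mm and grips with 20 to 120 N. Pads are 22 mm wide; open, the fingers measure 114 mm over their backs; the gripper's body (76 mm by 85 mm) begins 54 mm behind the grasp point. The pads swing forward as they close: fully open they stand 13 mm farther back than shut.
Start: joints at [-76.031, 4.979, 10.078, 95.1, 0, 90], TCP at [0.133, -0.534, 0.196] pointing down, gripper open.
Joint ranges: [-179.16, 179.16], [-48.56, 103.87], [-65.8, 70.77], [-126.05, 130.52], [-82.76, 87.17], [-180, 180]. Speed limits (degrees/s): [127.2, 127.2, 147.25, 180, 180, 180].

## Interface

Orientations are given as [roll, pitch, yaw] about the fixed x, y, z axes, in that order (R = Rz(yaw) Ry(pitch) Rx(roll)).
In Python, from workcell import bot gives the robot as it stands.
- The arm moves only by the tool play_rows, never from a script. Its argument "rows" is a list of rows, each a list of 3 entries, a list of its own where there are three numbers: the shift along the tool's x, y, z in cm, then the turn about the tool's x in degrees, then the finger opening in cm, from 0 to 8.54. A call has 1 to 12 rows; each row is the pose to reach, as a shift and turn from the pose commanded when the call began, along the tool's axes at that moment; what a row does not reach only later rows make up. A row lasts 1/12 s, in which the tool goes at most 41.7 mm and 7.16 degrees, less where a joint would pass 70% of its speed; a pose out of reach is approached as far as the arm can. A call with a gripper value outside its range is refused whole. The fingers move at their own pace and stop on an object; "squeeze" is the grip in N (left out, the last holds). Time passes only in rows, so rows that repeat a pose let the fingers close. It gives the time, the measured TCP pose, the force and the opening at its end, in the units of the state.
- bot.get_obs(): the state, without advancing time (a new reading comes with each control period).
- bot.camera(name): name is "scene" or "side" or "wrist"; returns (picture, depth): 420x560x3 uint8, blue, green, red; 420x560 float32, m along the optical axis (not along the pixel's ray), 0 where there is no reading.
- bot.camera_model(name): a dict with "fx", "fy", "cx", "cy" (pixels), "origin" and "attitude" of the camera in the world; the wrist camera has in their place "mount" (4x4, takes a point from camera to tool coordinates, whose origin is the TCP and whose axes are the tool frame's). Camera axes: x right, y down, z forward; pixel columns grow to the right and rows downward; lengths in m; the calibration is good to about 2 mm. The wrist camera is an equidistant fisheye: a pixel r from the principal point sees the ray r / f radians off the axis. A picture is of the moment at which its call begins: read the wrist's pose just before it. camera_model takes no time and is no camera call.
- bot.job_done(): hands the job in, once; it reports no verdict.
The state is a dict: "time": time; "q": joint angles; "qd": joint speeds; "joint_efforts": joint torques, N m; "ee_pos": TCP position; "tcp_rot": TCP orientation; "wrist_force": force on the tool from outside, world axes, zero at the start; "torque": the same for the moment, N m; "opening": finger opening in m.
Only numpy, scipy, OpenCV 4.12 (cv2) and the standard library are available. Lean on these libraries where they do the work, as an engineer would, in place of code of your own. Each camera call takes 0.05 s, during which the arm holds its last target.

## Working session

There is one attempt and no reset: what is moved stays moved. The work goes in short steps, Python scripts to look and compute and a tool call to move; the robot and the scene stay as the last step left them, time stands still between calls to the robot, and variables do not carry over. Pictures are saved under pics/ and viewed, and the job is handed in when it is done.

Besides the shell and the picture viewer there is one more tool, called as name(argument=value, ...) on one line, values as JSON. play_rows: Moves the arm, as the interface text tells. Its arguments: {"type":"object","properties":{"rows":{"type":"array"},"squeeze":{"type":"number"}},"required":["rows"]}

```bash
ls; mkdir -p pics; python3 - <<'E'
from workcell import bot
import cv2
print(bot.get_obs())
for n in ["scene","side","wrist"]:
    print(n,bot.camera_model(n))
    p,d=bot.camera(n); cv2.imwrite(f"pics/{n}0.png",p)
    import numpy as np; np.save(f"pics/{n}0.npy",d)
E
```

```text
pics
{'time': 0.0, 'q': array([-7.60307147e+01,  5.01005791e+00,  1.00338705e+01,  9.50997149e+01,
        7.90124021e-04,  9.00003532e+01]), 'qd': array([ 0.04387869,  0.03424589, -0.0204109 , -0.13614373,  0.01426734,
        0.07826676]), 'joint_efforts': array([ 5.37518899e-04, -5.20387101e+01,  4.64803398e+01,  1.62975682e-02,
        2.00653710e-05,  6.10547644e-06]), 'ee_pos': array([ 0.13270708, -0.53345887,  0.19518788]), 'tcp_rot': array([179.40394045,  89.92409357, 103.372872  ]), 'wrist_force': array([-0.46361833, -0.05269277,  0.43160765]), 'torque': array([-0.08589947, -0.01121456,  0.01600957]), 'opening': 0.08514405320299251}
scene {'fx': 410.27850729312985, 'fy': 410.27850729312985, 'cx': 269.5023472827658, 'cy': 209.54914011960832, 'origin': array([ 1.21010676, -0.36721736,  0.71466596]), 'attitude': array([-127.24282341,    1.35775762,   59.11730201])}
side {'fx': 542.288421159368, 'fy': 542.288421159368, 'cx': 289.2150261773166, 'cy': 216.10485344366015, 'origin': array([0.32533031, 0.95879334, 1.09584866]), 'attitude': array([-136.36700293,    0.35054985, -167.64863138])}
wrist {'fx': 325.19226210127806, 'fy': 325.19226210127806, 'cx': 282.3808160106413, 'cy': 210.12583973131433, 'mount': array([[-1.04210208e-03, -2.72238236e-01,  9.62229316e-01,
        -1.77689163e-01],
       [-5.92799765e-04, -9.62229501e-01, -2.72238931e-01,
         6.85955638e-02],
       [ 9.99999281e-01, -8.54110067e-04,  8.41358599e-04,
         6.35387705e-04],
       [ 0.00000000e+00,  0.00000000e+00,  0.00000000e+00,
         1.00000000e+00]])}
```

View pics/scene0.png

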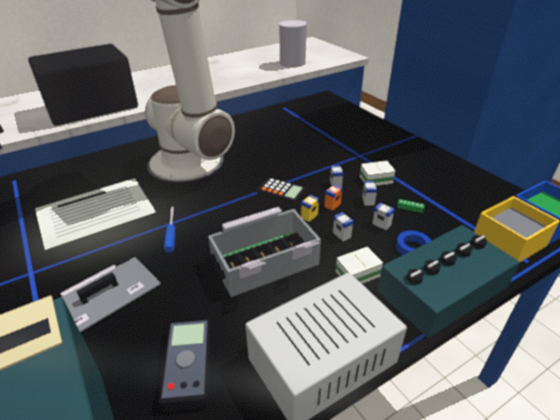

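View pics/side0.png

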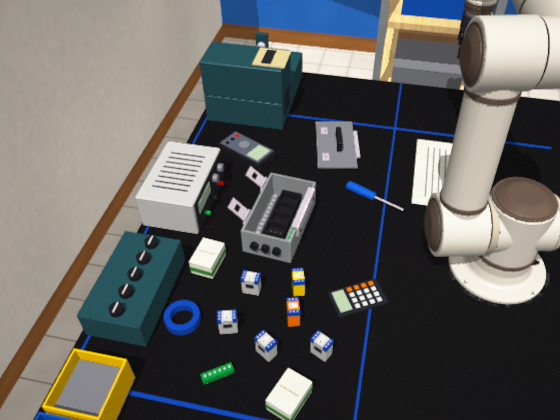

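View pics/wrist0.png

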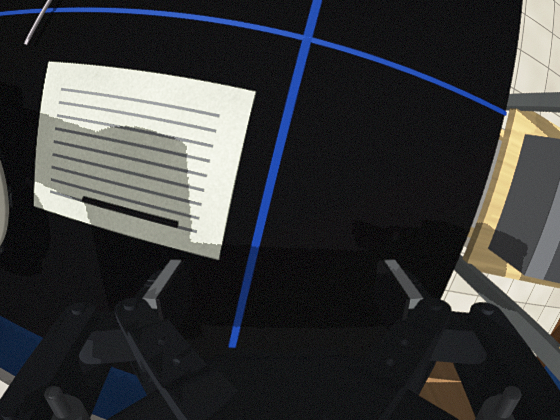

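The scene view shows four light-grey and blue blocks, at about (336,177), (370,193), (383,216) and (343,226). The look-alikes are yellow at (310,208) and orange at (333,198). The cover is at (110,290) and the enclosure at (265,250). In the side view the grey blocks are at (251,281), (228,321), (266,345) and (321,346), yellow is at (298,282) and orange at (293,312). Next I take close crops and measure.

```bash
cat > h.py <<'E'
import numpy as np, cv2
from scipy.spatial.transform import Rotation as R
from workcell import bot
def cam(n):
    m=bot.camera_model(n)
    return m, R.from_euler('xyz',m['attitude'],degrees=True).as_matrix(), np.array(m['origin'])
def toworld(n,d):
    m,Rm,o=cam(n)
    v,u=np.mgrid[0:d.shape[0],0:d.shape[1]]
    P=np.stack([(u-m['cx'])/m['fx']*d,(v-m['cy'])/m['fy']*d,d],-1)
    W=P@Rm.T+o; W[d<=0]=np.nan
    return W
def ray(n,u,v,z):
    m,Rm,o=cam(n); r=Rm@np.array([(u-m['cx'])/m['fx'],(v-m['cy'])/m['fy'],1]); return o+r*(z-o[2])/r[2]
def proj(n,p):
    m,Rm,o=cam(n); c=Rm.T@(np.array(p)-o); return c[0]/c[2]*m['fx']+m['cx'],c[1]/c[2]*m['fy']+m['cy']
def tool():
    s=bot.get_obs(); return R.from_euler('xyz',s['tcp_rot'],degrees=True).as_matrix(), s['ee_pos'], s
E
python3 - <<'E'
from h import *
out=[]
for n,box in [("scene",(190,150,420,310)),("side",(190,160,350,370))]:
    p=cv2.imread(f"pics/{n}0.png"); d=np.load(f"pics/{n}0.npy"); W=toworld(n,d)
    print(n,'table z', np.nanmedian(W[...,2]), np.nanpercentile(W[...,2],[20,40,60]))
    x0,y0,x1,y1=box; c=cv2.resize(p[y0:y1,x0:x1],None,fx=2.6,fy=2.6,interpolation=cv2.INTER_CUBIC); cv2.imwrite(f"pics/{n}_crop.png",c)
    # module tops
    hsv=cv2.cvtColor(p,cv2.COLOR_BGR2HSV)
    m=(np.abs(W[...,2]-0.056)<0.008)&(W[...,0]<0.75)&(W[...,0]>0.2)
    k,l,st,ce=cv2.connectedComponentsWithStats(m.astype(np.uint8),connectivity=4)
    for i in range(1,k):
        if st[i,4]>40:
            w=W[l==i]; bgr=p[l==i].mean(0)
            r=cv2.minAreaRect((w[:,:2]*1000).astype(np.float32))
            print(i,st[i,4],ce[i].round(),np.round(w.mean(0),4),[np.round(a,1) for a in r],bgr.round())
E
```

```text
scene table z 0.002057199999320747 [-0.01717305  0.00062626  0.01412491]
1 497 [489. 111.] [0.3779 1.0818 0.056 ] [array([ 407.2, 1159.2]), array([557.3, 206.1]), np.float64(66.5)] [85. 49. 27.]
3 97 [337. 170.] [0.398  0.3362 0.0555] [array([396.3, 338. ]), array([28.9, 45.1]), np.float64(64.3)] [169. 140. 131.]
6 123 [370. 186.] [0.5171 0.3612 0.0554] [array([514.6, 364.1]), array([29. , 49.6]), np.float64(57.0)] [168. 140. 132.]
7 128 [333. 190.] [0.4776 0.2618 0.0554] [array([476.1, 265.3]), array([29.9, 46.1]), np.float64(12.8)] [135. 120. 146.]
8 136 [309. 201.] [0.4836 0.1759 0.0552] [array([481. , 178.4]), array([28.8, 47.2]), np.float64(17.4)] [138. 147. 151.]
9 147 [384. 209.] [0.6181 0.3197 0.0553] [array([615.6, 323.4]), array([43.8, 33.2]), np.float64(18.9)] [171. 144. 136.]
10 161 [343. 219.] [0.5946 0.2019 0.0554] [array([593.2, 204.8]), array([31. , 45.1]), np.float64(89.5)] [171. 143. 135.]
11 474 [262. 231.] [0.5226 0.006  0.056 ] [array([521.9,   7.8]), array([235. ,  93.3]), np.float64(59.1)] [85. 85. 83.]
14 568 [259. 264.] [ 0.6191 -0.0579  0.0557] [array([619. 
[... 548 characters left out ...]
.0565] [array([480.1, 180.6]), array([28.3, 46.5]), np.float64(18.1)] [145. 163. 158.]
116 205 [250. 277.] [0.5913 0.2084 0.0564] [array([592. , 207.7]), array([43.7, 31. ]), np.float64(0.7)] [199. 164. 153.]
118 223 [293. 307.] [0.4737 0.2689 0.0559] [array([474.4, 266.3]), array([27.8, 47.1]), np.float64(18.0)] [147. 136. 161.]
119 234 [227. 316.] [0.6144 0.3261 0.0561] [array([615.6, 324.3]), array([42.8, 31.9]), np.float64(17.6)] [202. 169. 158.]
121 263 [266. 340.] [0.5141 0.3674 0.056 ] [array([514.5, 365.9]), array([29.9, 44.8]), np.float64(58.5)] [198. 161. 148.]
122 267 [322. 341.] [0.3945 0.3421 0.0559] [array([394.9, 340.9]), array([30.9, 45.4]), np.float64(63.4)] [199. 164. 152.]
```

View pics/scene_crop.png

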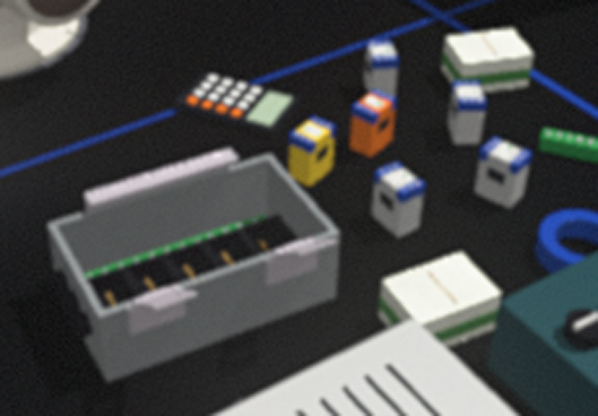

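View pics/side_crop.png

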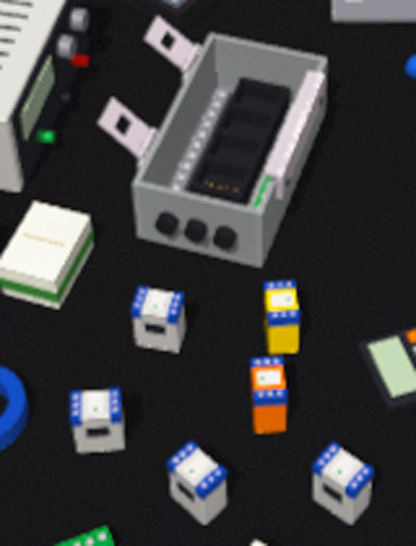

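```bash
python3 - <<'E'
from h import *
# enclosure: points with z 77..83 (wall tops), black strip
for n in ["scene","side"]:
    d=np.load(f"pics/{n}0.npy"); W=toworld(n,d); p=cv2.imread(f"pics/{n}0.png")
    reg=(W[...,0]>0.38)&(W[...,0]<0.7)&(W[...,1]>-0.2)&(W[...,1]<0.15)
    m=reg&(np.abs(W[...,2]-0.08)<0.004)
    w=W[m]; r=cv2.minAreaRect((w[:,:2]*1000).astype(np.float32)); print(n,'walltop',m.sum(),[np.round(a,1) for a in r])
    m=reg&(W[...,2]>0.088)
    k,l,st,ce=cv2.connectedComponentsWithStats(m.astype(np.uint8))
    for i in range(1,k):
        if st[i,4]>30:
            w=W[l==i]; r=cv2.minAreaRect((w[:,:2]*1000).astype(np.float32)); print(st[i,4],ce[i].round(),np.round(w.mean(0),4),[np.round(a,1) for a in r],np.round(np.percentile(w[:,2],[5,95]),4))
    # cover
    reg=(W[...,1]<-0.2)&(W[...,1]>-0.55)&(W[...,0]>0.3)&(W[...,0]<0.65)
    for lo,hi in [(0.008,0.018),(0.03,0.06),(.019,.027)]:
        m=reg&(W[...,2]>lo)&(W[...,2]<hi)
        k,l,st,ce=cv2.connectedComponentsWithStats(m.astype(np.uint8))
        for i in range(1,k):
            if st[i,4]>15:
                w=W[l==i]; r=cv2.minAreaRect((w[:,:2]*1000).astype(np.float32)); print('cov',lo,st[i,4],ce[i].round(),np.round(w.mean(0),4),[np.round(a,1) for a in r])
E
```

```text
scene walltop 732 [array([571.2, -18.8]), array([231.2, 144.4]), np.float64(84.5)]
379 [251. 218.] [ 0.5079 -0.0153  0.0946] [array([505.8, -12.8]), array([150.5,  23.5]), np.float64(84.8)] [0.0914 0.0969]
85 [306. 245.] [0.667  0.0348 0.1045] [array([667.5,  36.8]), array([37.1, 44.8]), np.float64(83.1)] [0.0889 0.1214]
112 [253. 264.] [ 0.6564 -0.0937  0.1039] [array([654.9, -92.4]), array([35.9, 47.5]), np.float64(85.1)] [0.0889 0.119 ]
cov 0.008 22 [168. 249.] [ 0.4122 -0.2089  0.0127] [array([ 412.7, -209. ]), array([18.5,  4.5]), np.float64(60.3)]
cov 0.008 2998 [110. 293.] [ 0.4796 -0.3698  0.0132] [array([ 467.1, -370.6]), array([137.8, 190. ]), np.float64(12.0)]
cov 0.03 424 [ 96. 285.] [ 0.4729 -0.391   0.0425] [array([ 469.5, -390.5]), array([19.6, 83.6]), np.float64(12.3)]
cov 0.019 52 [167. 244.] [ 0.4028 -0.2068  0.0235] [array([ 396.9, -203.5]), array([17.8, 41.7]), np.float64(71.3)]
cov 0.019 18 [ 84. 300.] [ 0.4821 -0.4242  0.0226] [array([ 480.2, -425.5]), array([16. ,  8.1]), np.float64(75.6)]
side walltop 557 [array([571.2, -17.9]), array([238.8, 152.9]), np.float64(84.6)]
177 [255. 177.] [ 0.6549 -0.0897  0.1034] [array([653.9, -92. ]), array([41.8, 47.1]), np.float64(83.0)] [0.0891 0.1191]
332 [303. 208.] [ 0.5059 -0.007   0.095 ] [array([506.2,  -9.9]), array([156.3,  19. ]), np.float64(84.8)] [0.0905 0.0986]
210 [238. 209.] [0.6663 0.0393 0.1042] [array([664.9,  38.3]), array([42.1, 44.3]), np.float64(86.5)] [0.0893 0.1213]
cov 0.008 1622 [337. 146.] [ 0.4717 -0.3778  0.0136] [array([ 471.1, -388.2]), array([132.5, 238.9]), np.float64(11.7)]
cov 0.03 124 [339. 137.] [ 0.4673 -0.3816  0.0448] [array([ 468.7, -390.3]), array([16.2, 94.9]), np.float64(12.0)]
```

The crops confirm that the four light-grey blocks are the modules; the orange and yellow ones are decoys. Next is a move planner, then a look at the enclosure from above with the wrist camera.

```bash
cat >> h.py <<'E'
def plan(pos,jaw,flip=None):
    """pos world TCP m, jaw = world yaw deg of jaw axis (mod 180)"""
    Rt,p,s=tool()
    d=Rt.T@(np.array(pos)-p)*100
    z=Rt[:,2]; cur=np.degrees(np.arctan2(z[1],z[0]))
    dy=(jaw-cur+90)%180-90
    res=[]
    for t in (dy, dy-180 if dy>0 else dy+180):
        # turn about tool x (down-ish): sign
        sg=1 if Rt[2,0]>0 else -1
        res.append(sg*t)
    print('shift cm',np.round(d,2),'turn',np.round(res,1),'q',np.round(s['q'],1),'p',np.round(p,4),'rot',np.round(s['tcp_rot'],2),'t',round(s['time'],2),'rows',np.linalg.norm(d)*10/41.7, 'jawyaw',round(cur,2))
def wristpts(p0,R0,d,m):
    v,u=np.mgrid[0:d.shape[0],0:d.shape[1]]
    a=(u-m['cx'])/m['fx']; b=(v-m['cy'])/m['fy']; th=np.hypot(a,b); s=np.where(th>1e-9,np.sin(th)/np.maximum(th,1e-9),1)
    ux,uy,uz=a*s,b*s,np.cos(th)
    k=d/uz; P=np.stack([ux*k,uy*k,d,np.ones_like(d)],-1)
    T=P@np.array(m['mount']).T
    W=T[...,:3]@R0.T+p0; W[d<=0]=np.nan; return W,T[...,:3]
def wrist(name):
    R0,p0,s=tool(); p,d=bot.camera('wrist'); cv2.imwrite(f"pics/{name}.png",p); np.save(f"pics/{name}.npy",d)
    W,T=wristpts(p0,R0,d,bot.camera_model('wrist')); return p,W,T
E
python3 -c "
from h import *
plan([0.57,-0.018,0.30],-5.3); print(tool()[0].round(3))"
```

```text
shift cm [-10.43  54.88 -39.48] turn [-70.7 109.3] q [-76.    5.   10.   95.1  -0.   90. ] p [ 0.1327 -0.5335  0.1953] rot [-179.6    89.94  104.37] t 0.15 rows 16.404747331587366 jawyaw -76.03
[[-0.     0.97   0.241]
 [ 0.001  0.241 -0.97 ]
 [-1.    -0.    -0.001]]
```

play_rows(rows=[[[-10.4,0,0],0,8.5],[[-10.4,0,0],0,8.5],[[-10.4,0,0],0,8.5],[[-10.4,54.9,-39.5],-70.7,8.5],[[-10.4,54.9,-39.5],-70.7,8.5],[[-10.4,54.9,-39.5],-70.7,8.5],[[-10.4,54.9,-39.5],-70.7,8.5],[[-10.4,54.9,-39.5],-70.7,8.5],[[-10.4,54.9,-39.5],-70.7,8.5],[[-10.4,54.9,-39.5],-70.7,8.5],[[-10.4,54.9,-39.5],-70.7,8.5],[[-10.4,54.9,-39.5],-70.7,8.5]], squeeze=30)

```text
time: 1.15
ee_pos: [0.3761, -0.2459, 0.2999]
tcp_rot: [-26.4, 90.0, -37.6]
wrist_force: [1.2, -0.3, -0.2]
opening: 0.0848
```

```bash
python3 -c "
from h import *
plan([0.57,-0.018,0.30],-5.3)"
```

```text
shift cm [-1.000e-02  2.613e+01  1.458e+01] turn [ -5.9 174.1] q [-33.2  -5.   12.  107.   -0.   68.1] p [ 0.3761 -0.2459  0.2999] rot [-26.37  89.99 -37.61] t 1.15 rows 7.175594015568921 jawyaw -11.23
```

play_rows(rows=[[[0,26.1,14.6],-5.9,8.5],[[0,26.1,14.6],-5.9,8.5],[[0,26.1,14.6],-5.9,8.5],[[0,26.1,14.6],-5.9,8.5],[[0,26.1,14.6],-5.9,8.5],[[0,26.1,14.6],-5.9,8.5],[[0,26.1,14.6],-5.9,8.5],[[0,26.1,14.6],-5.9,8.5],[[0,26.1,14.6],-5.9,8.5],[[0,26.1,14.6],-5.9,8.5],[[0,26.1,14.6],-5.9,8.5]])

```text
time: 2.07
ee_pos: [0.5701, -0.0221, 0.3002]
tcp_rot: [-72.0, 90.0, -77.7]
wrist_force: [-0.0, -1.4, 0.8]
opening: 0.0853
```

```bash
python3 -c "
from h import *
plan([0.57,-0.018,0.30],-5.3)
p,W,T=wrist('w1')
import numpy as np; np.save('pics/w1W.npy',W); print(np.isfinite(W[...,0]).mean())"
```

```text
shift cm [ 0.02  0.41 -0.05] turn [ -0.4 179.6] q [ -2.2  12.1  30.  107.9  -0.   93.5] p [ 0.5701 -0.0221  0.3002] rot [-72.01  89.99 -77.72] t 2.07 rows 0.09904740068955689 jawyaw -5.71
0.9874744897959183
```

View pics/w1.png

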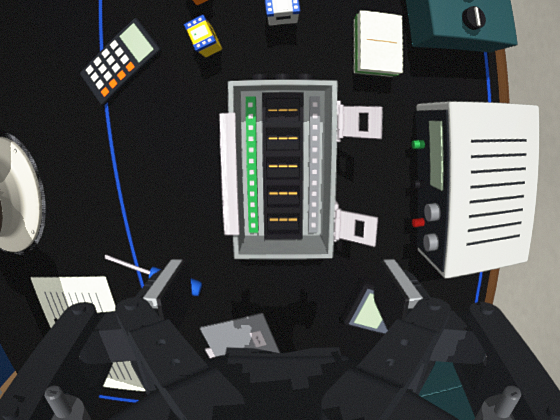

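The wrist view shows the enclosure (230–337, 80–258) with five sockets, the ledge at (228,175) and the hasps at (360,120) and (355,228). I'll fit its frame from depth.

```bash
cat > enc.py <<'E'
from h import *
def fit(W,p,th0=-5.3,c0=(0.571,-0.018)):
    th=np.radians(th0); c=np.array(c0)
    for it in range(4):
        e=np.array([np.cos(th),np.sin(th)]); f=np.array([-e[1],e[0]])
        X=(W[...,:2]-c)@e; Y=(W[...,:2]-c)@f; Z=W[...,2]
        wt=(np.abs(Z-0.080)<0.004)&(np.abs(X)<0.08)&(np.abs(Y)<0.13)
        # far wall: inner and outer edges per Y slice (away from hinges), side walls per X slice
        def edges(A,B,sel,bins):
            r=[]
            for b in bins:
                s=sel&(np.abs(B-b)<0.002)
                if s.sum()>2: r.append((b,A[s].min(),A[s].max()))
            return np.array(r)
        far=edges(X,Y,wt&(X>0.045),np.arange(-0.03,0.031,0.006))
        near=edges(X,Y,wt&(X<-0.05),np.r_[np.arange(-0.1,-0.08,0.005),np.arange(0.08,0.101,0.005)])
        top=edges(Y,X,wt&(Y>0.095),np.arange(-0.04,0.041,0.008)); bot_=edges(Y,X,wt&(Y<-0.095),np.arange(-0.04,0.041,0.008))
        led=edges(X,Y,(Z>0.088)&(Z<0.1)&(X<-0.04)&(X>-0.09)&(np.abs(Y)<0.1),np.arange(-0.06,0.061,0.01))
        sl=[np.polyfit(a[:,0],(a[:,1]+a[:,2])/2,1)[0] for a in (far,led)]
        s2=[np.polyfit(a[:,0],(a[:,1]+a[:,2])/2,1)[0] for a in (top,bot_)]
        for nm,a in zip(('far','near','top','bot','ledge'),(far,near,top,bot_,led)):
            if it==3: print(nm,np.round(1000*np.median(a[:,1:],0),1),end=' ')
        mid=lambda a: np.median((a[:,1]+a[:,2])/2)
        dx=np.mean([mid(far)-0.063, mid(led)+0.065]); dy=(mid(top)+mid(bot_))/2
        dth=(-np.mean(sl)+np.mean(s2))/2
        if it==3: print('\nresid',dx,dy,np.round(np.degrees(sl+s2),2))
        c=c+dx*e+dy*f; th+=dth
    print('enc',c.round(4),np.degrees(th).round(2)); return c,np.degrees(th)
E
python3 - <<'E'
from enc import *
W=np.load('pics/w1W.npy'); p=cv2.imread('pics/w1.png')
c,th=fit(W,p)
# gold contacts / sockets
t=np.radians(th);e=np.array([np.cos(t),np.sin(t)]); f=np.array([-e[1],e[0]])
X=(W[...,:2]-c)@e; Y=(W[...,:2]-c)@f; Z=W[...,2]
hsv=cv2.cvtColor(p,cv2.COLOR_BGR2HSV)
g=(hsv[...,0]>10)&(hsv[...,0]<35)&(hsv[...,1]>80)&(hsv[...,2]>80)&(np.abs(X)<.04)&(np.abs(Y)<.1)
k,l,st,ce=cv2.connectedComponentsWithStats(cv2.dilate(g.astype(np.uint8),np.ones((3,9))))
for i in range(1,k):
    m=(l==i)&g; print('gold',m.sum(),X[m].mean().round(4),Y[m].mean().round(4),Z[m].mean().round(4))
# strip top profile along X at Y=20 (wall between sockets)
for y in (-.06,-.02,.02,.06):
    m=(np.abs(Y-y)<.0025)&(np.abs(X)<.04)&(np.abs(Z-.036)<.004); print(y,m.sum(),X[m].min().round(4),X[m].max().round(4))
E
```

```text
far [59.9 65.4] near [-65.9 -60.1] top [109.  114.2] bot [-114.5 -108.7] ledge [-73.5 -56. ] 
resid -6.256226640494189e-07 -5.918968169205119e-07 [ 0.55 -0.27 -0.23  0.51]
enc [ 0.5705 -0.0185] -5.49
gold 56 0.0004 0.0797 0.0159
gold 80 0.0006 0.0393 0.016
gold 81 -0.0002 -0.0009 0.016
gold 81 0.0004 -0.0406 0.0163
gold 82 -0.0 -0.0802 0.0164
-0.06 148 -0.0264 0.0274
-0.02 156 -0.0271 0.0283
0.02 141 -0.0278 0.0281
0.06 162 -0.0274 0.0265
```

```bash
python3 -c "
from h import *
plan([0.55,0.18,0.24],0.)"
```

```text
shift cm [ 6.03 19.94 -4.02] turn [ -5.7 174.3] q [ -2.2  12.1  30.  107.9  -0.   93.5] p [ 0.57   -0.0224  0.3004] rot [-18.35  89.97 -24.1 ] t 2.12 rows 5.088078825770992 jawyaw -5.75
```

play_rows(rows=[[[6,20,-4],-5.7,8.5],[[6,20,-4],-5.7,8.5],[[6,20,-4],-5.7,8.5],[[6,20,-4],-5.7,8.5],[[6,20,-4],-5.7,8.5],[[6,20,-4],-5.7,8.5],[[6,20,-4],-5.7,8.5],[[6,20,-4],-5.7,8.5],[[6,20,-4],-5.7,8.5]])

```text
time: 2.87
ee_pos: [0.551, 0.18, 0.241]
tcp_rot: [5.2, 89.9, 5.1]
wrist_force: [0.6, -0.4, 0.7]
opening: 0.085
```

```bash
cat > mods.py <<'E'
from h import *
def mods(name,zt=0.056):
    p,W,T=wrist(name)
    m=(np.abs(W[...,2]-zt)<0.006)&(W[...,1]>0.12)
    k,l,st,ce=cv2.connectedComponentsWithStats(m.astype(np.uint8),connectivity=4)
    for i in range(1,k):
        if st[i,4]>150:
            w=W[l==i]; r=cv2.minAreaRect((w[:,:2]*1000).astype(np.float32)); (cx,cy),(a,b),an=r
            q=p[l==i].mean(0)
            print(st[i,4],ce[i].round(),'c',np.round([cx,cy],1),'size',round(a,1),round(b,1),'long yaw',round((an if a>b else an+90),1),'bgr',q.round(),'z',w[:,2].mean().round(4))
E
python3 -c "
from mods import *
plan([0.55,0.18,0.24],0.)
mods('w2')"
```

```text
shift cm [ 0.1  0.  -0.1] turn [-1.000e-01  1.799e+02] q [ 18.1  10.4  21.2 100.7  -0.  108.2] p [0.551 0.18  0.241] rot [ 5.16 89.92  5.08] t 2.87 rows 0.03255013399951532 jawyaw -0.08
913 [249.  21.] c [514.6 364.7] size 29.3 43.4 long yaw 148.4 bgr [233. 200. 185.] z 0.0558
964 [470. 107.] c [785.  278.3] size 3.8 257.2 long yaw 90.1 bgr [49. 46. 25.] z 0.0561
781 [149.  50.] c [394.3 339.6] size 28.4 44.8 long yaw 154.2 bgr [218. 182. 168.] z 0.0558
929 [340.  56.] c [615.6 322.8] size 43.2 29.0 long yaw 17.8 bgr [234. 199. 184.] z 0.0558
958 [214. 106.] c [474.2 265.5] size 29.0 43.2 long yaw 106.5 bgr [169. 166. 184.] z 0.0559
937 [319. 159.] c [591.9 204.6] size 42.4 28.0 long yaw 0.8 bgr [229. 192. 178.] z 0.056
900 [221. 182.] c [480.6 178.5] size 28.8 43.0 long yaw 107.0 bgr [167. 193. 184.] z 0.056
```

View pics/w2.png

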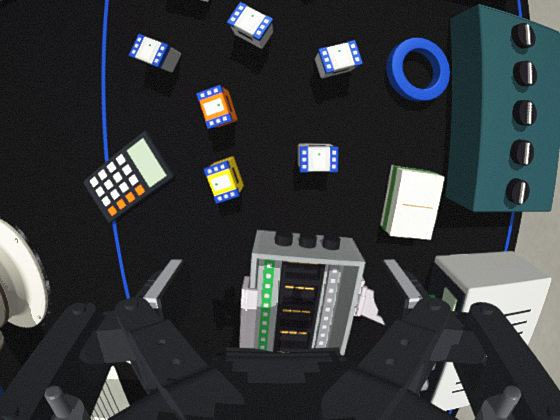

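```bash
python3 -c "
from h import *
plan([0.5919,0.2046,0.026],0.8)"
```

```text
shift cm [21.5   2.47  4.05] turn [ -0.9 179.1] q [ 18.1  10.4  21.2 100.7  -0.  108.2] p [0.5511 0.1799 0.2409] rot [ 8.77 89.92  8.67] t 2.92 rows 5.2793675092353896 jawyaw -0.1
```

play_rows(rows=[[[4,2.5,4.05],-0.9,6.5],[[8,2.5,4.05],-0.9,6.5],[[12,2.5,4.05],-0.9,6.5],[[14,2.5,4.05],-0.9,6.5],[[16,2.5,4.05],-0.9,6.5],[[18,2.5,4.05],-0.9,6.5],[[20,2.5,4.05],-0.9,6.5],[[21.5,2.5,4.05],-0.9,6.5],[[21.5,2.5,4.05],-0.9,6.5],[[21.5,2.5,4.05],-0.9,6.5]])

```text
time: 3.75
ee_pos: [0.5912, 0.2053, 0.025]
tcp_rot: [-155.6, 90.0, -154.7]
wrist_force: [0.1, 0.3, 0.0]
opening: 0.0651
```

```bash
python3 -c "
from h import *
plan([0.5919,0.2046,0.026],0.8)
p,W,T=wrist('w3')"
```

```text
shift cm [-0.1  -0.07  0.06] turn [   0. -180.] q [ 19.2  15.4   3.1  77.7  -0.  108.3] p [0.5912 0.2053 0.025 ] rot [-155.56   89.96 -154.74] t 3.75 rows 0.03280543132498749 jawyaw 0.82
```

View pics/w3.png

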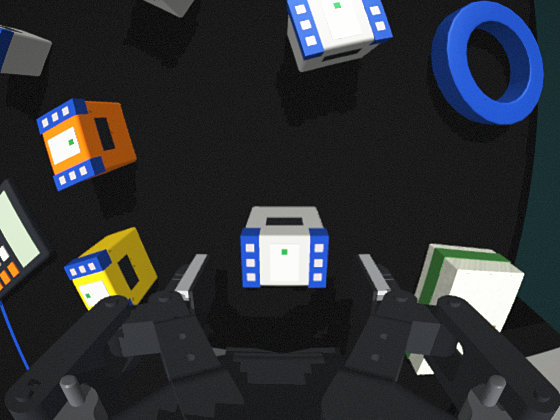

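The module is between the fingers. I check its centring in the tool frame.

```bash
cat >> mods.py <<'E'
def topin(W,T,zt,rad=0.03):
    """module top face near tool axis, centre in tool y,z (mm)"""
    m=(np.abs(W[...,2]-zt)<0.006)&(np.hypot(T[...,1],T[...,2])<0.035)&(np.abs(T[...,2])<0.0225)
    k,l,st,ce=cv2.connectedComponentsWithStats(m.astype(np.uint8),connectivity=4)
    i=1+np.argmax(st[1:,4]); t=T[l==i]
    (c,s,a)=cv2.minAreaRect((t[:,1:3]*1000).astype(np.float32)); print('top tool y,z mm',np.round(c,1),np.round(s,1),round(a,1),'ztop',np.median(W[l==i][:,2]).round(4), 'pix',ce[i].round())
E
python3 -c "
from mods import *
p=cv2.imread('pics/w3.png');d=np.load('pics/w3.npy');R0,p0,s=tool();W,T=wristpts(p0,R0,d,bot.camera_model('wrist'));topin(W,T,.056)"
```

```text
top tool y,z mm [-0.1  0.6] [29.7 43. ] 0.0 ztop 0.0572 pix [284. 258.]
```

play_rows(rows=[[[0,0,0],0,3.8],[[0,0,0],0,3.8],[[0,0,0],0,3.8],[[0,0,0],0,3.8],[[0,0,0],0,3.8],[[-4,0,0],0,3.8],[[-8,0,0],0,3.8],[[-12,0,0],0,3.8],[[-14,0,0],0,3.8],[[-14,0,0],0,3.8]], squeeze=40)

```text
time: 4.63
ee_pos: [0.593, 0.2074, 0.1713]
tcp_rot: [18.6, 89.5, 19.5]
wrist_force: [0.4, -0.9, 0.4]
opening: 0.0378
```

```bash
cat > enc0.py <<'E'
from mods import *
C=np.array([0.5705,-0.0185]); TH=-5.4
def E(x,y,z):
    t=np.radians(TH); return [C[0]+x*np.cos(t)-y*np.sin(t), C[1]+x*np.sin(t)+y*np.cos(t), z]
E
python3 -c "
from enc0 import *
plan(E(0,.08,.165),TH)
p,W,T=wrist('w4'); topin(W,T,tool()[1][2]+0.031)"
```

```text
shift cm [  0.57 -14.6   -1.74] turn [   6.3 -173.7] q [ 19.3  15.   18.8  93.3   0.  108.3] p [0.593  0.2074 0.1713] rot [18.56 89.51 19.5 ] t 4.63 rows 3.5291183763241905 jawyaw 0.93Traceback (most recent call last):
  File "<string>", line 4, in <module>
    p,W,T=wrist('w4'); topin(W,T,tool()[1][2]+0.031)
                       ~~~~~^^^^^^^^^^^^^^^^^^^^^^^^
  File "mods.py", line 15, in topin
    i=1+np.argmax(st[1:,4]); t=T[l==i]
        ~~~~~~~~~^^^^^^^^^^
    return _wrapfunc(a, 'argmax', axis=axis, out=out, **kwds)
    return bound(*args, **kwds)
ValueError: attempt to get argmax of an empty sequence
```

Opening 37.8 mm means the grip was missed or slipped, so I look.

View pics/w4.png

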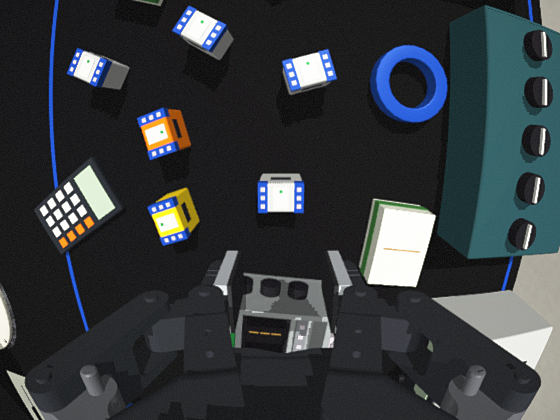

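```bash
python3 -c "
from mods import *
mods('w5')
plan([0.5919,0.2046,0.026],0.8)"
```

```text
1347 [200.  27.] c [514.7 364.8] size 29.0 44.1 long yaw 148.3 bgr [229. 192. 176.] z 0.0557
1514 [473. 129.] c [784.5 278.6] size 258.4 3.7 long yaw 90.0 bgr [51. 48. 27.] z 0.0561
985 [87. 66.] c [394.8 339.6] size 28.8 44.5 long yaw 153.9 bgr [215. 177. 162.] z 0.0557
1498 [311.  69.] c [615.6 323. ] size 43.4 28.9 long yaw 17.2 bgr [239. 204. 188.] z 0.0559
1320 [157. 133.] c [474.1 265.8] size 29.6 43.5 long yaw 107.2 bgr [165. 163. 180.] z 0.0558
1429 [282. 197.] c [592.2 204.8] size 42.2 29.0 long yaw 0.3 bgr [231. 193. 177.] z 0.0561
1206 [168. 222.] c [480.1 178.8] size 30.4 43.8 long yaw 107.7 bgr [166. 188. 178.] z 0.0559
shift cm [13.98 -0.24 -0.  ] turn [ 1.000e-01 -1.799e+02] q [ 19.3  15.2  18.4  93.1  -0.  108.3] p [0.5916 0.2069 0.1658] rot [18.19 89.89 19.13] t 4.73 rows 3.3527800184738434 jawyaw 0.93
```

play_rows(rows=[[[4,-0.2,0],0,5.5],[[8,-0.2,0],0,6],[[11,-0.2,0],0,6],[[13,-0.2,0],0,6],[[14,-0.2,0],0,6],[[14,-0.2,0],0,6],[[14,-0.2,0],0,3.5],[[14,-0.2,0],0,3.5],[[14,-0.2,0],0,3.5],[[14,-0.2,0],0,3.5],[[14,-0.2,0],0,3.5],[[14,-0.2,0],0,3.5]], squeeze=40)

```text
time: 5.73
ee_pos: [0.5915, 0.2048, 0.0256]
tcp_rot: [18.1, 89.9, 19.0]
wrist_force: [-0.2, -0.6, 0.3]
opening: 0.0354
```

play_rows(rows=[[[0,0,0],0,3.5],[[0,0,0],0,3.5]])

```text
time: 5.9
ee_pos: [0.5912, 0.2047, 0.025]
tcp_rot: [25.9, 90.0, 26.8]
wrist_force: [1.4, 0.2, 0.1]
opening: 0.0348
```

```bash
python3 -c "
from mods import *
R0,p0,s=tool(); p,W,T=wrist('w6'); topin(W,T,.056)
p,d=bot.camera('side'); cv2.imwrite('pics/s6.png',cv2.resize(p[180:400,180:420],None,fx=2.5,fy=2.5))"
```

```text
top tool y,z mm [0.5 0.7] [29.4 43. ] 0.2 ztop 0.0561 pix [283. 256.]
```

View pics/w6.png

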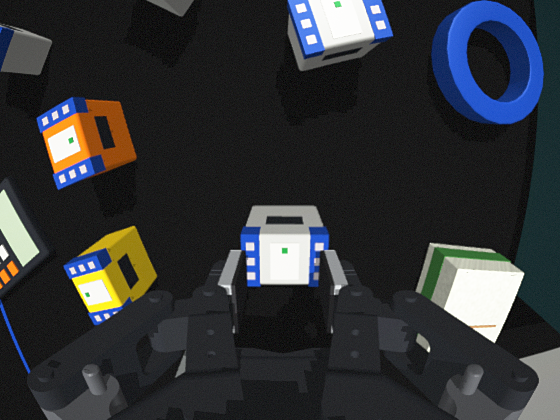

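View pics/s6.png

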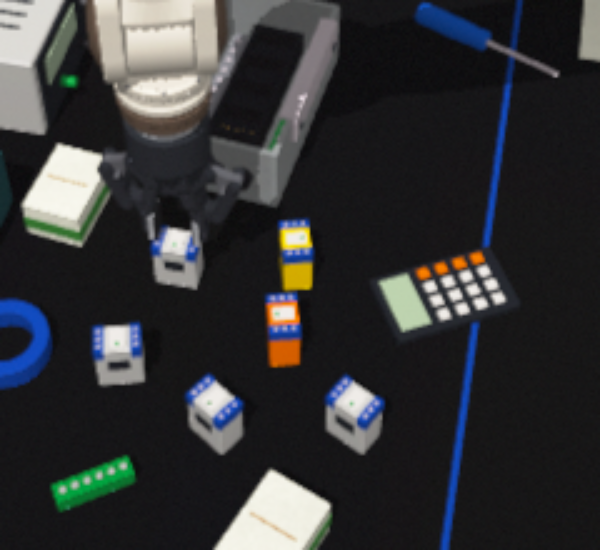

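```bash
python3 -c "
from mods import *
d=np.load('pics/w6.npy');R0,p0,s=tool();W,T=wristpts(p0,R0,d,bot.camera_model('wrist'))
for u,v in [(228,262),(224,290),(232,255),(235,320),(340,262),(336,258),(345,290),(332,320),(284,256)]: print(u,v,(T[v,u]*1000).round(1),W[v,u].round(3))
print(p0,s['opening'],s['wrist_force'])
print(proj('side',p0),proj('side',p0+[0,0,.019]), proj('wrist' if 0 else 'side',[.592,.205,.056]))"
```

```text
228 262 [-53.5  10.2 -23.2] [0.568 0.214 0.078]
224 290 [-78.2  10.6 -20.8] [0.57  0.215 0.103]
232 255 [-46.3  10.3 -22.6] [0.568 0.215 0.071]
235 320 [-73.5  -5.6 -18.6] [0.573 0.199 0.098]
340 262 [-45.2   6.2  25.9] [0.617 0.211 0.07 ]
336 258 [-48.6   9.8  23.3] [0.614 0.215 0.073]
345 290 [-80.1  11.6  21.6] [0.613 0.217 0.105]
332 320 [-75.7  -4.1  18.6] [0.61  0.201 0.101]
284 256 [-31.8   3.5   0.6] [0.592 0.208 0.057]
[0.59119538 0.20465821 0.02489764] 0.03503408277096452 [ 0.46009706 -0.43112802  1.35827531]
(np.float64(251.5728255814853), np.float64(283.7492916130578)) (np.float64(251.12935152788907), np.float64(279.0299164640939)) (np.float64(250.48057943528613), np.float64(276.02710173217815))
```

```bash
python3 -c "
from mods import *
for n in ['w4','w6','w3']:
    d=np.load(f'pics/{n}.npy');R0,p0,s=tool();W,T=wristpts(p0,R0,d,bot.camera_model('wrist'))
    m=(T[...,0]<-0.02)&(np.hypot(T[...,1],T[...,2])<.06)&(T[...,1]>-.015)&(np.abs(T[...,2])>(.012 if n!='w6' else .022))
    t=T[m]*1000; print(n,m.sum(),np.percentile(t[:,0],[90,95,98,99,100]).round(1))
    q=t[t[:,0]>np.percentile(t[:,0],97)]; print(q[::max(1,len(q)//8)].round(0).tolist())
p,d=bot.camera('side');W=toworld('side',d)
for u,v in [(241,270),(241,274),(240,277),(258,270),(258,275),(258,278)]: print(u,v,W[v,u].round(3),p[v,u])
cv2.imwrite('pics/s7.png',cv2.resize(p[230:310,210:300],None,fx=8,fy=7,interpolation=cv2.INTER_NEAREST)[:600,:800])
"
```

```text
w4 40417 [-81.2 -64.2 -51.  -45.7 -35.3]
[[-40.0, 10.0, -25.0], [-45.0, 10.0, 22.0], [-50.0, 10.0, 24.0], [-54.0, 10.0, -25.0], [-55.0, 10.0, 22.0], [-52.0, 6.0, 28.0], [-56.0, 6.0, -31.0], [-46.0, -5.0, 19.0], [-53.0, -11.0, -19.0]]
w6 29675 [-88.4 -81.9 -60.6 -52.6 -21.8]
[[-22.0, 14.0, 22.0], [-53.0, 10.0, -23.0], [-49.0, 6.0, -31.0], [-51.0, 6.0, -28.0], [-62.0, 10.0, -22.0], [-65.0, 10.0, 23.0], [-67.0, 10.0, 24.0], [-62.0, 6.0, 26.0], [-66.0, 6.0, 31.0]]
w3 38113 [-61.4 -31.9 -30.9 -30.4 -20. ]
[[-20.0, 14.0, -20.0], [-25.0, 14.0, 17.0], [-30.0, 13.0, 12.0], [-31.0, 9.0, -13.0], [-31.0, 5.0, 16.0], [-31.0, -0.0, 15.0], [-31.0, -5.0, -14.0], [-31.0, -10.0, 19.0]]
241 270 [0.61  0.215 0.087] [92 90 90]
241 274 [0.612 0.214 0.07 ] [135 131 132]
240 277 [0.631 0.173 0.   ] [86 39 22]
258 270 [0.568 0.216 0.1  ] [147 143 142]
258 275 [0.569 0.216 0.081] [148 144 145]
258 278 [0.571 0.214 0.066] [179 147 143]
```

View pics/s7.png

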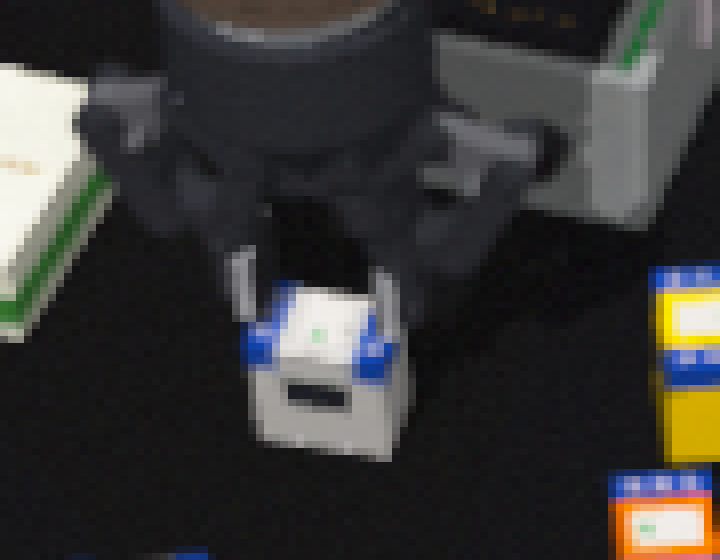

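```bash
python3 -c "
from mods import *
for n in ['w1','w2','w4']:
    d=np.load(f'pics/{n}.npy');R0,p0,s=tool();W,T=wristpts(p0,R0,d,bot.camera_model('wrist'))
    m=(T[...,0]<0.03)&(np.abs(T[...,1])<.02)&(np.abs(T[...,2])<.07)
    for sg in (-1,1):
        t=T[m&(T[...,2]*sg>0.01)]*1000
        h=np.sort(t[:,0]); print(n,sg,len(h),h[-1].round(1),h[-10:].round(1)[::3],'tip pts',t[np.argsort(-t[:,0])[:25:6]].round(1).tolist())
"
```

```text
w1 -1 20175 -47.3 [-48.4 -48.3 -48.1 -47.3] tip pts [[-47.3, 4.2, -42.9], [-48.3, -0.9, -42.7], [-48.6, 4.4, -42.5], [-49.0, 6.0, -42.7], [-49.2, 8.2, -42.8]]
w1 1 20110 -47.9 [-48.6 -48.6 -48.4 -47.9] tip pts [[-47.9, -8.7, 42.4], [-48.6, 7.8, 42.7], [-48.8, -7.6, 42.1], [-49.0, 7.5, 42.2], [-49.2, -1.0, 42.7]]
w2 -1 20182 -47.9 [-48.7 -48.4 -48.2 -47.9] tip pts [[-47.9, -2.7, -43.0], [-48.4, -5.7, -42.8], [-48.8, -3.8, -42.9], [-49.1, -5.8, -42.6], [-49.4, -6.2, -43.1]]
w2 1 20099 -47.6 [-48.7 -48.6 -48.2 -47.6] tip pts [[-47.6, 4.3, 42.5], [-48.6, 1.3, 42.5], [-48.9, 1.9, 42.4], [-49.1, -3.2, 42.4], [-49.2, -5.8, 42.2]]
w4 -1 22102 -35.3 [-37.2 -36.7 -36.4 -35.3] tip pts [[-35.3, -8.1, -19.2], [-36.7, -8.0, -19.1], [-37.7, 2.3, -19.4], [-38.4, -2.1, -19.1], [-39.2, -3.3, -19.1]]
w4 1 21964 -36.2 [-36.9 -36.6 -36.5 -36.2] tip pts [[-36.2, 5.3, 18.7], [-36.6, -8.0, 18.8], [-37.8, 3.4, 18.6], [-38.4, -1.6, 18.7], [-38.7, 2.3, 18.5]]
```

```bash
python3 -c "
from mods import *
print(bot.pinch_z); plan([0.592,.205,-.01],.8)"
```

```text
0.0187
shift cm [3.49 0.03 0.08] turn [ 1.000e-01 -1.799e+02] q [ 19.1  15.3   3.   77.7   0.  108.2] p [0.5912 0.2046 0.0249] rot [-174.01   90.   -173.08] t 6.05 rows 0.836111844332381 jawyaw 0.92
```

play_rows(rows=[[[0,0,0],0,6],[[0,0,0],0,6],[[0,0,0],0,6],[[0,0,0],0,6],[[0,0,0],0,6],[[1,0,0.1],0,6],[[2,0,0.1],0,6],[[3,0,0.1],0,6],[[3.4,0,0.1],0,6],[[3.4,0,0.1],0,6],[[3.4,0,0.1],0,6]])

```text
time: 6.97
ee_pos: [0.5918, 0.2046, -0.0097]
tcp_rot: [-163.3, 89.9, -162.4]
wrist_force: [0.3, 0.8, 0.3]
opening: 0.0595
```

```bash
python3 -c "
from mods import *
plan([0.592,.205,-.01],.8); R0,p0,s=tool(); print(s['opening'],s['wrist_force']);p,W,T=wrist('w7'); topin(W,T,.056)"
```

```text
shift cm [0.03 0.04 0.02] turn [ 1.000e-01 -1.799e+02] q [ 19.1  16.3   0.3  74.1   0.  108.1] p [ 0.5918  0.2046 -0.0097] rot [-163.32   89.94 -162.39] t 6.97 rows 0.013386555894633322 jawyaw 0.93
0.05953229840105716 [0.32715193 0.76343889 0.25901942]
top tool y,z mm [ 0.5 -0.1] [43.  30.1] 89.8 ztop 0.0561 pix [283. 291.]
```

View pics/w7.png

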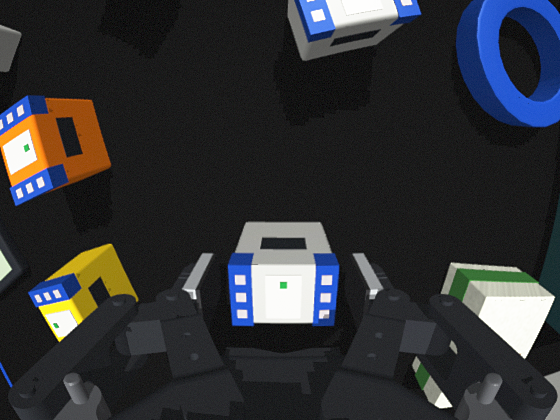

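The fingers now flank the module. The real fingertips lie about 35 mm short of the reported TCP, so I plan with that offset. Closing now.

play_rows(rows=[[[0,0,0],0,3.5],[[0,0,0],0,3.5],[[0,0,0],0,3.5],[[0,0,0],0,3.5],[[0,0,0],0,3.5],[[0,0,0],0,3.5],[[0,0,0],0,3.5]], squeeze=40)

```text
time: 7.6
ee_pos: [0.5926, 0.2048, -0.0084]
tcp_rot: [18.9, 89.9, 19.9]
wrist_force: [-0.5, -0.4, 6.1]
opening: 0.0417
```

play_rows(rows=[[[-2,0,0],0,3.5],[[-5,0,0],0,3.5],[[-9,0,0],0,3.5],[[-12,0,0],0,3.5],[[-12,0,0],0,3.5],[[-12,0,0],0,3.5]])

```text
time: 8.1
ee_pos: [0.5931, 0.205, 0.1125]
tcp_rot: [17.2, 89.8, 18.1]
wrist_force: [-0.1, 0.4, -1.7]
opening: 0.0413
```

```bash
python3 -c "
from enc0 import *
plan(E(0,.08,.12),TH); R0,p0,s=tool(); print(s['opening'],s['wrist_force']);p,W,T=wrist('w8'); topin(W,T,p0[2]+.066)"
```

```text
shift cm [ -0.77 -14.36  -1.74] turn [   6.3 -173.7] q [ 19.1  14.6  11.8  87.   -0.  108.1] p [0.5931 0.205  0.1125] rot [17.2  89.83 18.13] t 8.1 rows 3.4734316536126717 jawyaw 0.93
0.04130461594879673 [-0.09341558  0.35158093 -1.65607913]
top tool y,z mm [ 0.4 -0. ] [29.8 45. ] 0.2 ztop 0.177 pix [283. 290.]
```

play_rows(rows=[[[-0.8,-4,-0.5],2,3.5],[[-0.8,-8,-1],4,3.5],[[-0.8,-12,-1.5],6.3,3.5],[[-0.8,-14.4,-1.7],6.3,3.5],[[-0.8,-14.4,-1.7],6.3,3.5],[[-0.8,-14.4,-1.7],6.3,3.5],[[-0.8,-14.4,-1.7],6.3,3.5],[[-0.8,-14.4,-1.7],6.3,3.5]])

```text
time: 8.82
ee_pos: [0.5771, 0.0613, 0.1177]
tcp_rot: [-176.1, 89.9, 178.6]
wrist_force: [-1.2, 0.0, -1.5]
opening: 0.0418
```

```bash
python3 -c "
from enc0 import *
plan(E(0,.08,.12),TH); p,W,T=wrist('w9'); topin(W,T,.186); plan(E(0,.08,.042),TH);plan(E(0,.08,.006),TH)"
```

```text
shift cm [-0.23 -0.    0.09] turn [ 1.000e-01 -1.799e+02] q [  6.1   8.4   5.1  86.9   0.  101.4] p [0.5771 0.0613 0.1177] rot [-176.11   89.9   178.58] t 8.82 rows 0.05843862884307339 jawyaw -5.32
top tool y,z mm [0.7 0. ] [29.3 45. ] 0.0 ztop 0.1823 pix [283. 292.]
shift cm [ 7.6  -0.02  0.09] turn [ 1.000e-01 -1.799e+02] q [  6.1   8.4   5.2  86.9   0.  101.4] p [0.5772 0.0614 0.118 ] rot [-173.81   89.92 -179.1 ] t 8.87 rows 1.822675424679208 jawyaw -5.29
shift cm [11.2  -0.02  0.1 ] turn [ 1.000e-01 -1.799e+02] q [  6.1   8.4   5.2  86.9   0.  101.4] p [0.5772 0.0614 0.118 ] rot [-173.81   89.92 -179.1 ] t 8.87 rows 2.685949641229481 jawyaw -5.29
```

View pics/w9.png

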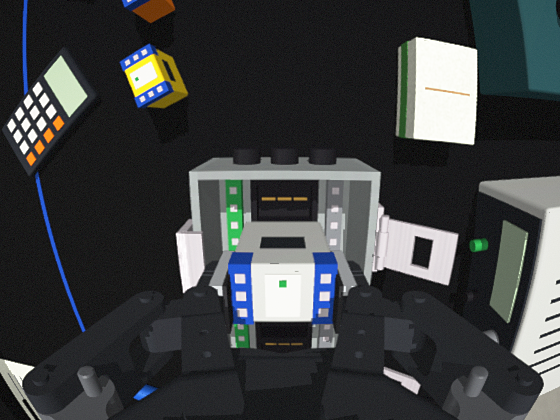

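play_rows(rows=[[[3,-0.05,0.1],0.1,3.5],[[6,-0.05,0.1],0.1,3.5],[[7.5,-0.05,0.1],0.1,3.5],[[8.5,-0.05,0.1],0.1,3.5],[[9.2,-0.05,0.1],0.1,3.5],[[9.9,-0.05,0.1],0.1,3.5],[[9.9,-0.05,0.1],0.1,3.5]])

```text
time: 9.45
ee_pos: [0.5783, 0.0602, 0.0192]
tcp_rot: [-171.6, 90.0, -177.0]
wrist_force: [-0.7, 0.4, -1.7]
opening: 0.0415
```

play_rows(rows=[[[0.5,0,0],0,3.5],[[1,0,0],0,3.5],[[1.3,0,0],0,3.5],[[1.3,0,0],0,3.5]])

```text
time: 9.78
ee_pos: [0.5791, 0.0599, 0.0076]
tcp_rot: [12.0, 89.9, 6.5]
wrist_force: [0.8, 0.8, 3.9]
opening: 0.0414
```

play_rows(rows=[[[0.1,0,0],0,5.5],[[0.1,0,0],0,5.5],[[0.1,0,0],0,5.5],[[0.1,0,0],0,5.5],[[0,0,0],0,5.5],[[-3,0,0],0,5.5],[[-7,0,0],0,5.5],[[-11,0,0],0,5.5],[[-12,0,0],0,5.5]])

```text
time: 10.53
ee_pos: [0.5806, 0.06, 0.1338]
tcp_rot: [11.5, 89.5, 6.0]
wrist_force: [0.6, -0.2, 1.0]
opening: 0.0548
```

```bash
cat >> enc0.py <<'E'
def inenc(name):
    p,W,T=wrist(name); t=np.radians(TH); e=np.array([np.cos(t),np.sin(t)]); f=np.array([-e[1],e[0]])
    X=(W[...,:2]-C)@e; Y=(W[...,:2]-C)@f
    hsv=cv2.cvtColor(p,cv2.COLOR_BGR2HSV)
    m=(np.abs(X)<.035)&(np.abs(Y)<.105)&(W[...,2]>.055)&(W[...,2]<.11)&(p.max(-1)>70)
    k,l,st,ce=cv2.connectedComponentsWithStats(m.astype(np.uint8),connectivity=4)
    for i in range(1,k):
        if st[i,4]>200:
            s=l==i; print('in enc',ce[i].round(),'x',(X[s].min()*1000).round(1),(X[s].max()*1000).round(1),'y',(Y[s].min()*1000).round(1),(Y[s].max()*1000).round(1),'z',(np.percentile(W[s][:,2],[10,50,90])*1000).round(1))
    return p,W,T
E
python3 -c "
from enc0 import *
inenc('w10')
d=np.load('pics/w10.npy')
plan([.6156,.3230,.12],17.5)"
```

```text
in enc [280. 208.] x -20.4 22.4 y 64.6 93.5 z [69.5 72.1 73.1]
shift cm [ 1.39 26.51  0.93] turn [-23. 157.] q [  5.9   8.3   6.7  88.    0.  101.4] p [0.5809 0.06   0.1334] rot [11.46 89.5   5.98] t 10.58 rows 6.3691425198517075 jawyaw -5.48
```

View pics/w10.png

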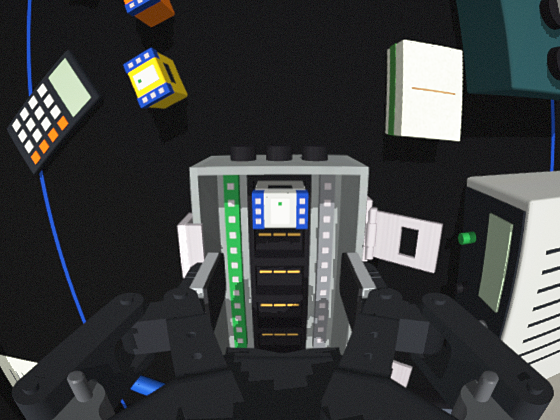

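Module 1 is seated with its top at 72 mm. Next is module B.

play_rows(rows=[[[0,4,0],-4,6],[[0,8,0.2],-8,6],[[1.4,26.5,0.9],-23,6],[[1.4,26.5,0.9],-23,6],[[1.4,26.5,0.9],-23,6],[[1.4,26.5,0.9],-23,6],[[1.4,26.5,0.9],-23,6],[[1.4,26.5,0.9],-23,6],[[1.4,26.5,0.9],-23,6]])

```text
time: 11.33
ee_pos: [0.6123, 0.3237, 0.1116]
tcp_rot: [-163.5, 89.9, -145.9]
wrist_force: [0.1, -0.8, 1.0]
opening: 0.0599
```

```bash
python3 -c "
from mods import *
mods('w11')
plan([.6156,.3230,-.010],17.5)"
```

```text
1004 [536.  62.] c [786.  526.5] size 53.1 123.9 long yaw 117.6 bgr [ 32. 154. 190.] z 0.0561
536 [555.  76.] c [808.  538.5] size 20.7 83.5 long yaw 104.0 bgr [205. 202. 202.] z 0.0546
2126 [175. 122.] c [514.3 365.2] size 29.1 43.3 long yaw 147.5 bgr [247. 208. 187.] z 0.0559
1310 [ 50. 121.] c [394.9 340. ] size 30.1 43.9 long yaw 152.6 bgr [235. 195. 176.] z 0.0556
1034 [480. 238.] c [784.8 351.5] size 114.9 4.4 long yaw 89.6 bgr [70. 66. 39.] z 0.0561
2119 [287. 214.] c [615.8 323. ] size 42.8 29.0 long yaw 17.2 bgr [249. 209. 188.] z 0.056
1496 [109. 226.] c [474.4 265.7] size 29.7 44.1 long yaw 106.8 bgr [178. 178. 181.] z 0.0557
318 [101. 295.] c [476.2 193.5] size 30.0 19.3 long yaw 29.5 bgr [199. 151. 121.] z 0.0555
218 [408. 369.] c [784.9 201.8] size 41.3 2.9 long yaw 89.1 bgr [69. 65. 39.] z 0.0561
shift cm [12.22 -0.05  0.31] turn [ 1.000e-01 -1.799e+02] q [ 27.8  24.4  24.3  89.9  -0.  100.2] p [0.6125 0.3226 0.1123] rot [-154.03   89.95 -136.47] t 11.38 rows 2.93261310238901 jawyaw 17.56
```

play_rows(rows=[[[4,0,0.3],0.2,6],[[8,0,0.3],0.2,6],[[10.5,0,0.3],0.2,6],[[12.2,0,0.3],0.2,6],[[12.2,0,0.3],0.2,6],[[12.2,0,0.3],0.2,6],[[12.2,0,0.3],0.2,3.5],[[12.2,0,0.3],0.2,3.5],[[12.2,0,0.3],0.2,3.5],[[12.2,0,0.3],0.2,3.5],[[12.2,0,0.3],0.2,3.5],[[12.2,0,0.3],0.2,3.5]])

```text
time: 12.38
ee_pos: [0.6169, 0.3239, -0.0064]
tcp_rot: [0.9, 89.8, 18.2]
wrist_force: [0.0, -2.6, 7.2]
opening: 0.0412
```

play_rows(rows=[[[0,0,0],0,3.5],[[-3,0,0],0,3.5],[[-6,0,0],0,3.5],[[-10,0,0],0,3.5],[[-13.5,0,0],0,3.5],[[-13.5,0,0],0,3.5],[[-13.5,0,0],0,3.5]])

```text
time: 12.97
ee_pos: [0.617, 0.3244, 0.1297]
tcp_rot: [10.8, 89.6, 28.1]
wrist_force: [0.9, 0.2, -1.3]
opening: 0.0416
```

```bash
python3 -c "
from enc0 import *
plan(E(0,.04,.12),TH); R0,p0,s=tool(); print(s['opening'],s['wrist_force']);p,W,T=wrist('w12'); topin(W,T,p0[2]+.066)"
```

```text
shift cm [  0.86 -27.66 -13.11] turn [  22.7 -157.3] q [ 27.7  24.9  26.8  91.6   0.  100.4] p [0.617  0.3244 0.1297] rot [10.8  89.65 28.13] t 12.97 rows 7.343929340152899 jawyaw 17.33
0.04161118118544465 [ 0.91237323  0.20448284 -1.26231144]
top tool y,z mm [0.2 0.1] [44.9 29.8] 89.3 ztop 0.1922 pix [283. 290.]
```

play_rows(rows=[[[0.5,-3,-1.5],3,3.5],[[0.8,-27.7,-13.1],22.7,3.5],[[0.8,-27.7,-13.1],22.7,3.5],[[0.8,-27.7,-13.1],22.7,3.5],[[0.8,-27.7,-13.1],22.7,3.5],[[0.8,-27.7,-13.1],22.7,3.5],[[0.8,-27.7,-13.1],22.7,3.5],[[0.8,-27.7,-13.1],22.7,3.5],[[0.8,-27.7,-13.1],22.7,3.5],[[0.8,-27.7,-13.1],22.7,3.5],[[0.8,-27.7,-13.1],22.7,3.5],[[0.8,-27.7,-13.1],22.7,3.5]])

```text
time: 14.02
ee_pos: [0.5728, 0.0211, 0.1171]
tcp_rot: [-180.0, 89.9, 174.7]
wrist_force: [0.6, 1.1, -0.6]
opening: 0.0414
```

```bash
python3 -c "
from enc0 import *
R0,p0,s=tool(); p,W,T=wrist('w13'); topin(W,T,p0[2]+.064); plan(E(0,.04,.0198),TH)"
```

```text
top tool y,z mm [-0. -0.] [45.  29.7] 90.0 ztop 0.1796 pix [282. 289.]
shift cm [9.74 0.02 0.15] turn [ 1.000e-01 -1.799e+02] q [ 2.1  7.3  3.9 86.7  0.  97.4] p [0.5729 0.0213 0.1172] rot [179.8   89.95 174.51] t 14.07 rows 2.3366282278345105 jawyaw -5.29
```

play_rows(rows=[[[3,0,0.1],0.1,3.5],[[6,0,0.1],0.1,3.5],[[7,0,0.1],0.1,3.5],[[8,0,0.1],0.1,3.5],[[9,0,0.1],0.1,3.5],[[9.6,0,0.1],0.1,3.5],[[9.6,0,0.1],0.1,3.5]])

```text
time: 14.65
ee_pos: [0.5738, 0.0203, 0.0213]
tcp_rot: [-172.9, 90.0, -178.4]
wrist_force: [0.1, -0.0, -1.2]
opening: 0.0413
```

play_rows(rows=[[[0.5,0,0],0,3.5],[[0.9,0,0],0,3.5],[[1.2,0,0],0,3.5],[[1.2,0,0],0,3.5]])

```text
time: 14.98
ee_pos: [0.5741, 0.0201, 0.0098]
tcp_rot: [5.7, 90.0, 0.2]
wrist_force: [-0.5, -0.5, -1.1]
opening: 0.0413
```

play_rows(rows=[[[0.15,0,0],0,3.5],[[0.3,0,0],0,3.5],[[0.3,0,0],0,3.5]])

```text
time: 15.23
ee_pos: [0.5752, 0.0201, 0.0096]
tcp_rot: [7.7, 89.8, 2.2]
wrist_force: [-2.9, -0.4, 15.0]
opening: 0.0414
```

Floor contact. Release and rise.

play_rows(rows=[[[-0.1,0,0],0,5.5],[[-0.1,0,0],0,5.5],[[-0.1,0,0],0,5.5],[[-0.1,0,0],0,5.5],[[-0.5,0,0],0,5.5],[[-3,0,0],0,5.5],[[-7,0,0],0,5.5],[[-11,0,0],0,5.5],[[-13,0,0],0,5.5],[[-13,0,0],0,5.5]])

```text
time: 16.07
ee_pos: [0.5758, 0.0202, 0.1425]
tcp_rot: [7.7, 89.6, 2.2]
wrist_force: [1.2, 0.2, 0.3]
opening: 0.0549
```

```bash
python3 -c "
from enc0 import *
inenc('w14'); mods('w15')
plan([.5143,.3652,.12],147.8)"
```

```text
in enc [281. 156.] x -20.5 22.6 y 65.0 93.2 z [70.9 72.1 73.1]
in enc [281. 206.] x -20.6 22.2 y 24.2 53.0 z [70.  72.1 73.1]
539 [502.  34.] c [825.  154.2] size 44.9 114.3 long yaw 153.2 bgr [44. 41. 23.] z 0.056
1513 [153.  34.] c [480.6 178.8] size 29.2 43.7 long yaw 108.2 bgr [162. 182. 172.] z 0.0557
shift cm [ 1.74 33.77 -9.26] turn [  26.7 -153.3] q [ 2.   7.5  6.3 88.8  0.  97.5] p [0.5742 0.0202 0.1375] rot [10.05 89.95  4.57] t 16.17 rows 8.408460263211722 jawyaw -5.48
```

play_rows(rows=[[[0,4,-1],3,6],[[1.7,33.8,-9.3],26.7,6],[[1.7,33.8,-9.3],26.7,6],[[1.7,33.8,-9.3],26.7,6],[[1.7,33.8,-9.3],26.7,6],[[1.7,33.8,-9.3],26.7,6],[[1.7,33.8,-9.3],26.7,6],[[1.7,33.8,-9.3],26.7,6],[[1.7,33.8,-9.3],26.7,6],[[1.7,33.8,-9.3],26.7,6],[[1.7,33.8,-9.3],26.7,6],[[1.7,33.8,-9.3],26.7,6]])

```text
time: 17.17
ee_pos: [0.5131, 0.3648, 0.1184]
tcp_rot: [-107.1, 89.8, -139.3]
wrist_force: [-0.6, -0.1, 0.4]
opening: 0.0597
```

```bash
python3 -c "
from mods import *
mods('w16')
plan([.5143,.3650,-.010],148)"
```

```text
947 [538.  68.] c [784.9 345. ] size 129.3 11.1 long yaw 85.9 bgr [48. 46. 25.] z 0.0558
2038 [283. 208.] c [514.4 364.9] size 29.2 42.8 long yaw 148.6 bgr [228. 190. 174.] z 0.0561
1365 [304. 320.] c [474.3 265.6] size 29.8 43.8 long yaw 106.6 bgr [107. 101. 122.] z 0.0558
shift cm [12.89  0.12  0.04] turn [ -0.2 179.8] q [ 35.4  15.3  13.3  88.2  -0.  157.6] p [0.5135 0.3644 0.1189] rot [-105.85   89.89 -138.06] t 17.22 rows 3.092122288686282 jawyaw -32.21
```

play_rows(rows=[[[4,0.1,0],-0.5,6],[[8,0.1,0],-0.5,6],[[11,0.1,0],-0.5,6],[[12.8,0.1,0],-0.5,6],[[12.8,0.1,0],-0.5,6],[[12.8,0.1,0],-0.5,6],[[12.8,0.1,0],-0.5,3.5],[[12.8,0.1,0],-0.5,3.5],[[12.8,0.1,0],-0.5,3.5],[[12.8,0.1,0],-0.5,3.5],[[12.8,0.1,0],-0.5,3.5],[[12.8,0.1,0],-0.5,3.5]])

```text
time: 18.22
ee_pos: [0.5156, 0.3668, -0.0056]
tcp_rot: [57.4, 89.8, 25.7]
wrist_force: [0.8, -1.4, 7.5]
opening: 0.0413
```

play_rows(rows=[[[0,0,0],0,3.5],[[-3,0,0],0,3.5],[[-6,0,0],0,3.5],[[-10,0,0],0,3.5],[[-13.5,0,0],0,3.5],[[-13.5,0,0],0,3.5],[[-13.5,0,0],0,3.5]])

```text
time: 18.8
ee_pos: [0.5154, 0.3673, 0.1303]
tcp_rot: [67.3, 89.7, 35.6]
wrist_force: [-0.8, -0.6, -2.9]
opening: 0.0412
```

```bash
python3 -c "
from enc0 import *
plan(E(0,0,.12),TH); R0,p0,s=tool(); print(s['opening'],s['wrist_force']);p,W,T=wrist('w17'); topin(W,T,p0[2]+.066)"
```

```text
shift cm [  0.92 -29.95  24.94] turn [-26.3 153.7] q [ 35.5  15.3  14.6  89.    0.  157.1] p [0.5154 0.3673 0.1303] rot [67.3  89.68 35.63] t 18.8 rows 9.347839240364555 jawyaw -31.67
0.041168047963118584 [-0.77843677 -0.63265533 -2.94092351]
top tool y,z mm [-1.3 -0.1] [29.3 45. ] 0.7 ztop 0.192 pix [282. 293.]
```

play_rows(rows=[[[0.5,-3,2.5],-2,3.5],[[0.9,-30,25],-26.3,3.5],[[0.9,-30,25],-26.3,3.5],[[0.9,-30,25],-26.3,3.5],[[0.9,-30,25],-26.3,3.5],[[0.9,-30,25],-26.3,3.5],[[0.9,-30,25],-26.3,3.5],[[0.9,-30,25],-26.3,3.5],[[0.9,-30,25],-26.3,3.5],[[0.9,-30,25],-26.3,3.5],[[0.9,-30,25],-26.3,3.5],[[0.9,-30,25],-26.3,3.5]])

```text
time: 19.85
ee_pos: [0.5686, -0.0216, 0.1161]
tcp_rot: [-179.3, 89.8, 175.2]
wrist_force: [-0.1, 0.0, -1.9]
opening: 0.0416
```

play_rows(rows=[[[0,0,0],0,3.5],[[0,0,0],0,3.5]])

```text
time: 20.02
ee_pos: [0.569, -0.0193, 0.1171]
tcp_rot: [173.6, 89.9, 168.3]
wrist_force: [0.4, -0.2, -2.5]
opening: 0.0415
```

```bash
python3 -c "
from enc0 import *
R0,p0,s=tool(); p,W,T=wrist('w18'); topin(W,T,p0[2]+.064); plan(E(0,0,.0198),TH)"
```

```text
top tool y,z mm [-1.3  0. ] [29.6 45. ] 0.1 ztop 0.1789 pix [282. 292.]
shift cm [9.76 0.07 0.14] turn [ 1.000e-01 -1.799e+02] q [-1.9  6.8  3.4 86.6  0.  93.4] p [ 0.5691 -0.0191  0.1174] rot [170.86  89.95 165.57] t 20.07 rows 2.340198002796611 jawyaw -5.29
```

View pics/w18.png

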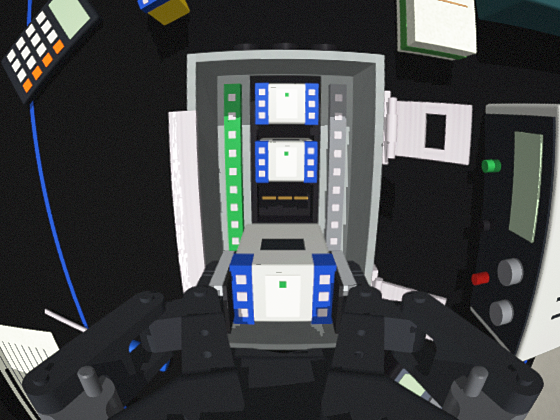

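play_rows(rows=[[[3,0.25,0.1],0.1,3.5],[[6,0.25,0.1],0.1,3.5],[[7,0.25,0.1],0.1,3.5],[[8,0.25,0.1],0.1,3.5],[[8.6,0.25,0.1],0.1,3.5],[[8.6,0.25,0.1],0.1,3.5]])

```text
time: 20.57
ee_pos: [0.5705, -0.0175, 0.0315]
tcp_rot: [-175.6, 90.0, 179.0]
wrist_force: [-0.5, -0.4, -1.4]
opening: 0.0413
```

```bash
python3 -c "
from enc0 import *
plan(E(0,0.0013,.0095),TH)"
```

```text
shift cm [2.2  0.03 0.01] turn [ -0. 180.] q [-1.8  7.8 -5.  77.2 -0.  93.7] p [ 0.5705 -0.0175  0.0315] rot [-175.6    89.96  178.96] t 20.57 rows 0.528368422823101 jawyaw -5.44
```

play_rows(rows=[[[0.7,0,0],0,3.5],[[1.4,0,0],0,3.5],[[2,0,0],0,3.5],[[2.4,0,0],0,3.5],[[2.6,0,0],0,3.5],[[2.6,0,0],0,3.5]])

```text
time: 21.07
ee_pos: [0.5725, -0.018, 0.0102]
tcp_rot: [4.3, 89.7, -1.2]
wrist_force: [-6.0, -0.4, 26.5]
opening: 0.0412
```

play_rows(rows=[[[-0.3,0,0],0,5.5],[[-0.3,0,0],0,5.5],[[-0.3,0,0],0,5.5],[[-0.3,0,0],0,5.5],[[-0.5,0,0],0,5.5],[[-3,0,0],0,5.5],[[-7,0,0],0,5.5],[[-11,0,0],0,5.5],[[-13,0,0],0,5.5],[[-13,0,0],0,5.5]])

```text
time: 21.9
ee_pos: [0.5727, -0.018, 0.1411]
tcp_rot: [3.7, 89.6, -1.8]
wrist_force: [1.3, 0.9, -0.1]
opening: 0.0553
```

```bash
python3 -c "
from enc0 import *
inenc('w19')
p,d=bot.camera('side'); cv2.imwrite('pics/s19.png',p); W=toworld('side',d)
m=(np.abs(W[...,2]-0.056)<0.008)&(W[...,0]<0.75)&(W[...,0]>0.2)&(W[...,1]>.13)
k,l,st,ce=cv2.connectedComponentsWithStats(m.astype(np.uint8),connectivity=4)
for i in range(1,k):
  if st[i,4]>60:
    w=W[l==i]; r=cv2.minAreaRect((w[:,:2]*1000).astype(np.float32)); print(ce[i].round(),[np.round(a,1) for a in r],p[l==i].mean(0).round())
plan([.3948,.3398,.12],153.3)"
```

```text
in enc [280. 107.] x -20.2 22.7 y 64.6 93.1 z [71.  72.1 73. ]
in enc [280. 159.] x -20.7 22.3 y 24.6 52.9 z [71.  72.1 73. ]
in enc [281. 208.] x -19.6 23.1 y -15.6 13.2 z [69.9 72.1 73.1]
[298. 276.] [array([480.3, 180.3]), array([28.5, 44.5]), np.float64(18.3)] [140. 158. 154.]
[293. 306.] [array([474.2, 267.1]), array([27.9, 45.5]), np.float64(17.5)] [144. 134. 160.]
[322. 341.] [array([394.7, 340.3]), array([30.6, 43.6]), np.float64(65.1)] [193. 159. 148.]
shift cm [  1.59  33.93 -20.96] turn [  21.2 -158.8] q [-1.8  7.   5.7 88.6  0.  93.7] p [ 0.571  -0.0179  0.1361] rot [ 4.61 89.95 -0.87] t 22.0 rows 9.570487990525077 jawyaw -5.48
```

View pics/s19.png

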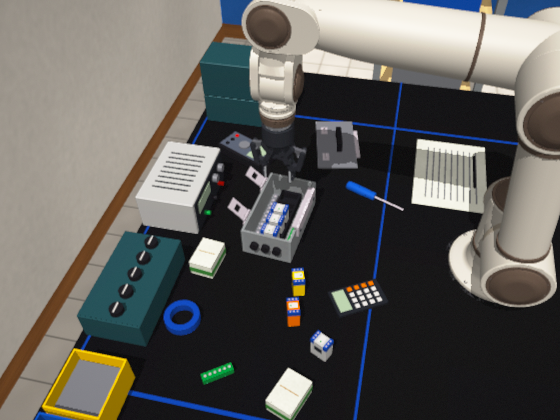

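Three modules are in. The last one is at side pixel (321,345) and has not moved.

play_rows(rows=[[[0,4,-2],3,6],[[1.6,34,-21],21.2,6],[[1.6,34,-21],21.2,6],[[1.6,34,-21],21.2,6],[[1.6,34,-21],21.2,6],[[1.6,34,-21],21.2,6],[[1.6,34,-21],21.2,6],[[1.6,34,-21],21.2,6],[[1.6,34,-21],21.2,6],[[1.6,34,-21],21.2,6],[[1.6,34,-21],21.2,6],[[1.6,34,-21],21.2,6]])

```text
time: 23.0
ee_pos: [0.3925, 0.3412, 0.1178]
tcp_rot: [-110.5, 89.8, -137.0]
wrist_force: [0.3, -0.5, -1.0]
opening: 0.0601
```

play_rows(rows=[[[0,0,0],0,6],[[0,0,0],0,6]])

```text
time: 23.17
ee_pos: [0.3943, 0.3395, 0.1191]
tcp_rot: [-104.3, 89.9, -131.0]
wrist_force: [0.3, 0.0, 0.6]
opening: 0.0596
```

```bash
python3 -c "
from mods import *
mods('w20')
plan([.3948,.3398,-.010],153.5)"
```

```text
2011 [282. 209.] c [394.6 339.6] size 28.7 42.7 long yaw 152.8 bgr [244. 204. 186.] z 0.056
1527 [405. 242.] c [473.9 265.8] size 28.9 44.3 long yaw 106.5 bgr [181. 174. 178.] z 0.056
shift cm [12.94  0.05  0.02] turn [ -0.3 179.7] q [ 4.070e+01  1.000e-01 -3.400e+00  8.650e+01 -0.000e+00  1.575e+02] p [0.3945 0.3395 0.1194] rot [-100.96   89.95 -127.73] t 23.22 rows 3.10330581579602 jawyaw -26.77
```

play_rows(rows=[[[4,0,0],0.2,6],[[8,0,0],0.2,6],[[11,0,0],0.2,6],[[12.6,0,0],0.2,6],[[12.6,0,0],0.2,6],[[12.6,0,0],0.2,6],[[12.6,0,0],0.2,3.5],[[12.6,0,0],0.2,3.5],[[12.6,0,0],0.2,3.5],[[12.6,0,0],0.2,3.5],[[12.6,0,0],0.2,3.5],[[12.6,0,0],0.2,3.5]])

```text
time: 24.22
ee_pos: [0.3953, 0.3413, -0.004]
tcp_rot: [58.3, 89.8, 31.4]
wrist_force: [0.0, -1.0, 6.3]
opening: 0.0414
```

play_rows(rows=[[[0,0,0],0,3.5],[[-3,0,0],0,3.5],[[-6,0,0],0,3.5],[[-10,0,0],0,3.5],[[-13.5,0,0],0,3.5],[[-13.5,0,0],0,3.5],[[-13.5,0,0],0,3.5]])

```text
time: 24.8
ee_pos: [0.3952, 0.3416, 0.1317]
tcp_rot: [68.2, 89.7, 41.3]
wrist_force: [0.9, -0.2, -1.9]
opening: 0.0411
```

```bash
python3 -c "
from enc0 import *
plan(E(0,-.04,.12),TH); R0,p0,s=tool(); print(s['opening'],s['wrist_force']);p,W,T=wrist('w21'); topin(W,T,p0[2]+.066)"
```

```text
shift cm [  1.1  -27.93  33.38] turn [-21.5 158.5] q [ 40.8   0.   -2.2  87.5   0.  157.7] p [0.3952 0.3416 0.1317] rot [68.18 89.71 41.31] t 24.8 rows 10.4399681337254 jawyaw -26.87
0.04106375873677622 [ 0.8649991  -0.1576374  -1.90923572]
top tool y,z mm [-1.1 16.8] [28.9 10.6] 2.3 ztop 0.1925 pix [326. 292.]
```

play_rows(rows=[[[0.5,-28,33.4],-21.5,3.5],[[0.9,-28,33.4],-21.5,3.5],[[0.9,-28,33.4],-21.5,3.5],[[0.9,-28,33.4],-21.5,3.5],[[0.9,-28,33.4],-21.5,3.5],[[0.9,-28,33.4],-21.5,3.5],[[0.9,-28,33.4],-21.5,3.5],[[0.9,-28,33.4],-21.5,3.5],[[0.9,-28,33.4],-21.5,3.5],[[0.9,-28,33.4],-21.5,3.5],[[0.9,-28,33.4],-21.5,3.5],[[0.9,-28,33.4],-21.5,3.5]])

```text
time: 25.85
ee_pos: [0.5659, -0.0651, 0.1172]
tcp_rot: [-153.6, 89.8, -159.3]
wrist_force: [0.7, -0.4, -2.2]
opening: 0.0414
```

play_rows(rows=[[[0,0,0],0,3.5],[[0,0,0],0,3.5],[[0,0,0],0,3.5]])

```text
time: 26.1
ee_pos: [0.5648, -0.0592, 0.1192]
tcp_rot: [173.2, 89.9, 167.8]
wrist_force: [-1.2, -0.3, -0.4]
opening: 0.0413
```

```bash
python3 -c "
from enc0 import *
R0,p0,s=tool(); p,W,T=wrist('w22'); topin(W,T,p0[2]+.062); plan(E(0,-.0387,.03),TH)"
```

```text
top tool y,z mm [-1.4 -0.1] [29.6 44.9] 0.1 ztop 0.1793 pix [282. 289.]
shift cm [8.95 0.21 0.18] turn [ 1.000e-01 -1.799e+02] q [-6.   6.6  3.4 86.8  0.  89.3] p [ 0.5649 -0.059   0.1196] rot [167.22  89.96 161.93] t 26.15 rows 2.1485081436975246 jawyaw -5.29
```

View pics/w22.png

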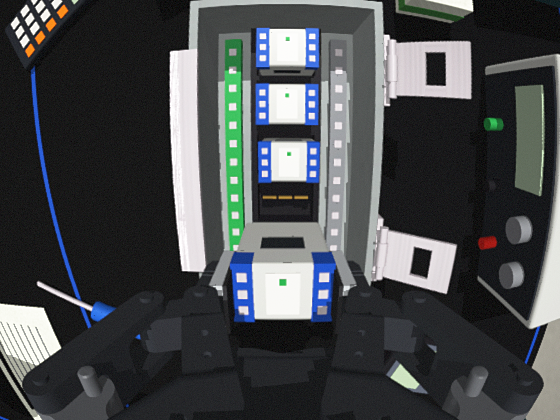

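play_rows(rows=[[[3,0.25,0.1],0.1,3.5],[[6,0.25,0.1],0.1,3.5],[[7,0.25,0.1],0.1,3.5],[[8,0.25,0.1],0.1,3.5],[[8.9,0.25,0.1],0.1,3.5],[[8.9,0.25,0.1],0.1,3.5]])

```text
time: 26.65
ee_pos: [0.5662, -0.0574, 0.0301]
tcp_rot: [-178.6, 89.9, 175.9]
wrist_force: [-0.0, 0.0, -0.9]
opening: 0.0411
```

```bash
python3 -c "
from enc0 import *
plan(E(0,-0.0387,.0105),TH)"
```

```text
shift cm [1.96 0.04 0.06] turn [ -0. 180.] q [-5.8  7.7 -5.3 77.1 -0.  89.7] p [ 0.5662 -0.0574  0.0301] rot [-178.61   89.94  175.95] t 26.65 rows 0.46917932362756387 jawyaw -5.44
```

play_rows(rows=[[[0.7,0,0],0,3.5],[[1.4,0,0],0,3.5],[[2,0,0],0,3.5],[[2.3,0,0],0,3.5],[[2.3,0,0],0,3.5]])

```text
time: 27.07
ee_pos: [0.5685, -0.058, 0.0114]
tcp_rot: [-0.6, 89.7, -6.1]
wrist_force: [-4.8, -0.1, 21.2]
opening: 0.041
```

play_rows(rows=[[[-0.3,0,0],0,5.5],[[-0.3,0,0],0,5.5],[[-0.3,0,0],0,5.5],[[-0.3,0,0],0,5.5],[[-0.5,0,0],0,5.5],[[-3,0,0],0,5.5],[[-7,0,0],0,5.5],[[-11,0,0],0,5.5],[[-15,0,0],0,5.5],[[-15,0,0],0,5.5]])

```text
time: 27.9
ee_pos: [0.5692, -0.058, 0.1664]
tcp_rot: [-0.2, 89.4, -5.7]
wrist_force: [2.1, 0.6, 2.4]
opening: 0.0549
```

```bash
python3 -c "
from enc0 import *
inenc('w23')
plan([.45,-.33,.25],12)"
```

```text
in enc [279.  62.] x -19.9 22.3 y 64.3 93.3 z [70.7 72.  73. ]
in enc [279. 108.] x -20.8 22.2 y 24.7 52.8 z [71.  72.1 73. ]
in enc [281. 156.] x -19.5 23.4 y -15.9 12.4 z [71.  72.1 73.1]
in enc [280. 200.] x -20.2 22.5 y -55.9 -26.9 z [70.1 72.1 73.1]
shift cm [ -8.8  -28.21  -9.15] turn [-17.5 162.5] q [-5.8  6.9  8.5 91.1  0.  89.7] p [ 0.5686 -0.0579  0.1626] rot [-0.15 89.58 -5.62] t 27.95 rows 7.419665459489436 jawyaw -5.48
```

All four modules are seated (tops at 72 mm). Now the cover, viewed from above.

play_rows(rows=[[[-8.8,-28.2,-9.2],-17.5,6],[[-8.8,-28.2,-9.2],-17.5,6],[[-8.8,-28.2,-9.2],-17.5,6],[[-8.8,-28.2,-9.2],-17.5,6],[[-8.8,-28.2,-9.2],-17.5,6],[[-8.8,-28.2,-9.2],-17.5,6],[[-8.8,-28.2,-9.2],-17.5,6],[[-8.8,-28.2,-9.2],-17.5,6],[[-8.8,-28.2,-9.2],-17.5,6],[[-8.8,-28.2,-9.2],-17.5,6],[[-8.8,-28.2,-9.2],-17.5,6],[[-8.8,-28.2,-9.2],-17.5,6]])

```text
time: 28.95
ee_pos: [0.4484, -0.3287, 0.245]
tcp_rot: [126.0, 89.9, 138.1]
wrist_force: [0.7, 1.0, 0.1]
opening: 0.0602
```

```bash
python3 -c "
from mods import *
plan([.45,-.39,.25],12)
p,W,T=wrist('w24')
m=(W[...,2]>.035)&(W[...,2]<.055)&(W[...,0]>.35)&(W[...,0]<.6)&(W[...,1]<-.3)&(W[...,1]>-.5)
w=W[m]; print(m.sum(), [np.round(a,1) for a in cv2.minAreaRect((w[:,:2]*1000).astype(np.float32))],np.percentile(w[:,2],[5,50,95]))
m=(W[...,2]>.009)&(W[...,2]<.017)&(W[...,0]>.35)&(W[...,0]<.6)&(W[...,1]<-.2)&(W[...,1]>-.55)
k,l,st,ce=cv2.connectedComponentsWithStats(m.astype(np.uint8)); i=1+np.argmax(st[1:,4]);w=W[l==i]
print([np.round(a,1) for a in cv2.minAreaRect((w[:,:2]*1000).astype(np.float32))])
"
```

```text
shift cm [-0.51 -6.03 -1.13] turn [ 1.000e-01 -1.799e+02] q [-36.2   7.4  18.2 100.9   0.   41.7] p [ 0.4484 -0.3287  0.245 ] rot [126.05  89.92 138.14] t 28.95 rows 1.475451267442798 jawyaw 12.09
850 [array([ 468.2, -390.3]), array([15.2, 83.2]), np.float64(12.0)] [0.04506886 0.04670734 0.04805794]
[array([ 470.4, -389.4]), array([132.7, 229.3]), np.float64(11.9)]
```

View pics/w24.png

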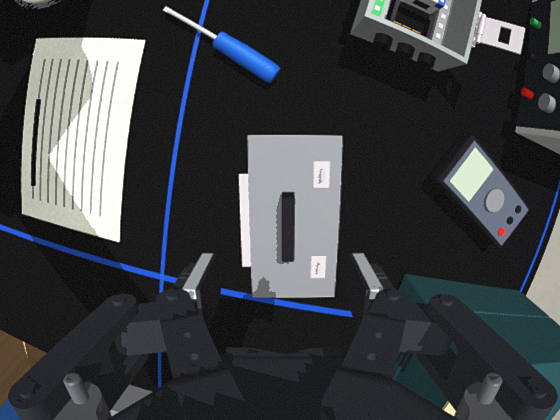

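The wrist view shows the cover with its tongue on the left (245,220), bar at (287,227) and staples at (321,174) and (318,266). Bar centre is (0.468,-0.390), yaw 12°.

```bash
python3 -c "
from mods import *
plan([.4682,-.3903,-.015],12)"
```

```text
shift cm [26.01 -6.47  0.65] turn [ 1.000e-01 -1.799e+02] q [-36.2   7.4  18.2 100.9   0.   41.7] p [ 0.4485 -0.3286  0.2452] rot [125.76  89.93 137.87] t 29.0 rows 6.429983347652567 jawyaw 12.11
```

play_rows(rows=[[[4,-3,0.3],0,4.5],[[8,-6.4,0.65],0,4.5],[[12,-6.4,0.65],0,4.5],[[16,-6.4,0.65],0,4.5],[[18,-6.4,0.65],0,4.5],[[18,-6.4,0.65],0,4.5],[[18,-6.4,0.65],0,4.5],[[18,-6.4,0.65],0,4.5]])

```text
time: 29.67
ee_pos: [0.4689, -0.3908, 0.0684]
tcp_rot: [-51.4, 89.9, -39.3]
wrist_force: [-0.3, 0.1, -0.4]
opening: 0.0452
```

```bash
python3 -c "
from mods import *
p,W,T=wrist('w25')
plan([.4682,-.3903,-.015],12)
m=(W[...,2]>.038)&(W[...,2]<.055)&(np.hypot(W[...,0]-.468,W[...,1]+.39)<.06)
w=W[m]; print(m.sum(), [np.round(a,1) for a in cv2.minAreaRect((w[:,:2]*1000).astype(np.float32))],np.percentile(w[:,2],[5,50,95]))
"
```

```text
shift cm [ 8.41  0.15 -0.1 ] turn [ 1.000e-01 -1.799e+02] q [-39.8  12.4   4.4  81.8  -0.   38.1] p [ 0.4693 -0.3913  0.0691] rot [-51.95  89.77 -39.88] t 29.72 rows 2.0180659841686963 jawyaw 12.08
2992 [array([ 467.7, -389.6]), array([16., 83.]), np.float64(12.0)] [0.04517802 0.04665622 0.0476747 ]
```

View pics/w25.png

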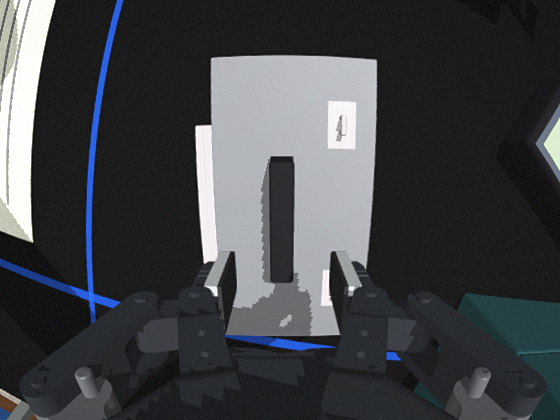

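play_rows(rows=[[[3,0.15,-0.1],0,4.5],[[5.5,0.15,-0.1],0,4.5],[[7,0.15,-0.1],0,4.5],[[8.2,0.15,-0.1],0,4.5],[[8.2,0.15,-0.1],0,4.5],[[8.2,0.15,-0.1],0,4.5]])

```text
time: 30.22
ee_pos: [0.4673, -0.3901, -0.0145]
tcp_rot: [-52.0, 89.9, -39.9]
wrist_force: [-0.5, 0.5, 0.1]
opening: 0.0452
```

```bash
python3 -c "
from mods import *
p,W,T=wrist('w26'); plan([.4682,-.3903,-.015],12)"
```

```text
shift cm [ 0.1  -0.01  0.06] turn [   0. -180.] q [-39.9  13.9  -3.1  72.9   0.   38.1] p [ 0.4676 -0.3904 -0.014 ] rot [-51.6   89.85 -39.56] t 30.27 rows 0.028790424993502 jawyaw 12.04
```

View pics/w26.png

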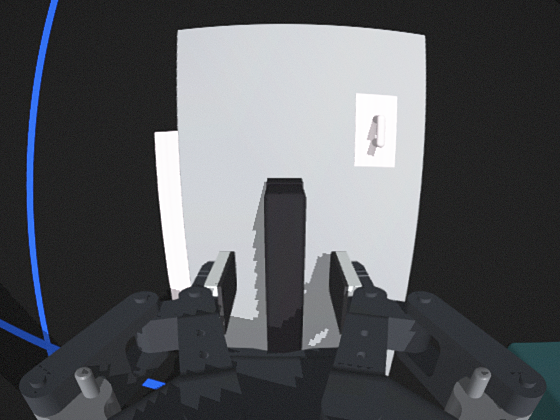

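play_rows(rows=[[[0,0,0],0,1],[[0,0,0],0,1],[[0,0,0],0,1],[[0,0,0],0,1],[[0,0,0],0,1],[[0,0,0],0,1],[[0,0,0],0,1],[[0,0,0],0,1],[[0,0,0],0,1],[[0,0,0],0,1]], squeeze=60)

```text
time: 31.1
ee_pos: [0.4674, -0.3903, -0.0145]
tcp_rot: [-51.0, 89.9, -39.0]
wrist_force: [1.2, 1.0, 6.1]
opening: 0.0149
```

play_rows(rows=[[[-2,0,0],0,1],[[-5,0,0],0,1],[[-9,0,0],0,1],[[-13,0,0],0,1],[[-17,0,0],0,1],[[-20,0,0],0,1],[[-20,0,0],0,1],[[-20,0,0],0,1]])

```text
time: 31.77
ee_pos: [0.4672, -0.3902, 0.1856]
tcp_rot: [-51.7, 89.8, -39.7]
wrist_force: [0.5, 0.0, -4.0]
opening: 0.015
```

```bash
python3 -c "
from enc0 import *
p,W,T=wrist('w27'); plan(E(.04,0,.19),TH)"
```

```text
shift cm [-0.66 32.94 21.71] turn [  17.4 -162.6] q [-39.9  12.9  17.6  94.7   0.   38.1] p [ 0.4666 -0.3897  0.1834] rot [127.91  89.99 139.93] t 31.82 rows 9.463248088530511 jawyaw 12.02
```

View pics/w27.png

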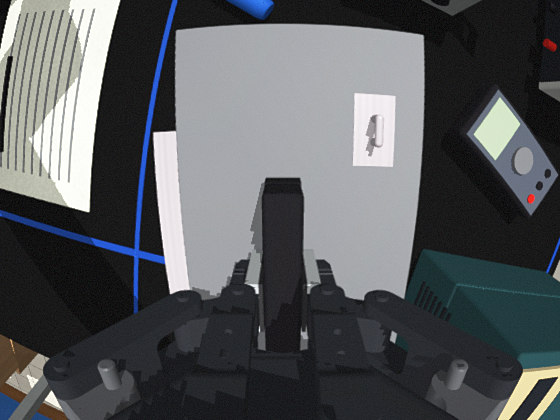

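play_rows(rows=[[[-0.6,3,2],2,1],[[-0.6,33,21.7],17.4,1],[[-0.6,33,21.7],17.4,1],[[-0.6,33,21.7],17.4,1],[[-0.6,33,21.7],17.4,1],[[-0.6,33,21.7],17.4,1],[[-0.6,33,21.7],17.4,1],[[-0.6,33,21.7],17.4,1],[[-0.6,33,21.7],17.4,1],[[-0.6,33,21.7],17.4,1],[[-0.6,33,21.7],17.4,1],[[-0.6,33,21.7],17.4,1]])

```text
time: 32.82
ee_pos: [0.6094, -0.0199, 0.1869]
tcp_rot: [-175.4, 89.7, 179.4]
wrist_force: [-1.1, -0.5, -3.0]
opening: 0.0151
```

play_rows(rows=[[[0,0,0],0,1],[[0,0,0],0,1],[[0,0,0],0,1]])

```text
time: 33.07
ee_pos: [0.6096, -0.0229, 0.1895]
tcp_rot: [-166.6, 90.0, -172.1]
wrist_force: [-0.3, -0.3, -2.5]
opening: 0.0145
```

```bash
python3 -c "
from enc0 import *
plan(E(.04,0,.19),TH); print(tool()[0].round(3))"
```

```text
shift cm [-0.05  0.07  0.07] turn [-1.000e-01  1.799e+02] q [-2.1 13.4 18.9 95.5 -0.  93.3] p [ 0.6096 -0.0229  0.1895] rot [-166.58   89.96 -172.05] t 33.07 rows 0.02656636878435952 jawyaw -5.47
[[-0.001  0.095  0.995]
 [-0.     0.995 -0.095]
 [-1.    -0.    -0.001]]
```

```bash
python3 -c "
from h import *
W=toworld('side',np.load('pics/side0.npy'))
m=(W[...,0]>.66)&(W[...,0]<1.0)&(W[...,1]>-.3)&(W[...,1]<.15)
w=W[m]; print(np.percentile(w[:,2],[50,90,99,100])); t=w[w[:,2]>.1]; print(t.min(0),t.max(0))"
```

```text
[0.04149692 0.11206508 0.11576731 0.12598254]
[ 0.66019946 -0.181899    0.10000614] [0.94338617 0.06570484 0.12598254]
```

play_rows(rows=[[[0,0,4],0,1],[[0,0,8],0,1],[[0,0,11],0,1],[[0,0,13],0,1],[[0,0,14],0,1],[[0,0,15],0,1],[[0,0,15],0,1]])

```text
time: 33.65
ee_pos: [0.7604, -0.0373, 0.1879]
tcp_rot: [-174.0, 89.9, -179.5]
wrist_force: [-0.5, -0.2, -2.9]
opening: 0.0148
```

```bash
python3 -c "
from enc0 import *
plan(E(.04,0,.19),TH); print(tool()[0].round(3))"
```

```text
shift cm [ -0.19   0.06 -15.08] turn [-1.000e-01  1.799e+02] q [ -2.8  40.2  55.5 105.4  -0.   92.7] p [ 0.7604 -0.0373  0.1879] rot [-173.99   89.91 -179.46] t 33.65 rows 3.616859413622839 jawyaw -5.47
[[-0.002  0.095  0.995]
 [-0.     0.995 -0.095]
 [-1.    -0.    -0.002]]
```

play_rows(rows=[[[0,0,3],0,1],[[0,0,6],0,1],[[0,0,8],0,1],[[0,0,10],0,1],[[0,0,10],0,1],[[0,0,10],0,1]])

```text
time: 34.15
ee_pos: [0.8231, -0.0437, 0.1697]
tcp_rot: [2.4, 87.3, -3.1]
wrist_force: [0.4, 0.5, -1.4]
opening: 0.0152
```

```bash
python3 -c "
from enc0 import *
plan(E(.04,0,.19),TH); print(tool()[0].round(3))"
```

```text
shift cm [ -3.03   0.13 -21.26] turn [ -0. 180.] q [ -3.   51.   70.7 107.1  -0.   92.4] p [ 0.8231 -0.0437  0.1697] rot [ 2.35 87.31 -3.05] t 34.15 rows 5.150349117681074 jawyaw -5.41
[[ 0.047  0.094  0.994]
 [-0.002  0.996 -0.094]
 [-0.999  0.002  0.047]]
```

The arm reaches its limit and the tool tilts 2.7° the right way, fingers outward. A bit further will give about 6°.

play_rows(rows=[[[0,0,2],0,1],[[0,0,4],0,1],[[0,0,6],0,1],[[0,0,6],0,1]])

```text
time: 34.48
ee_pos: [0.8522, -0.0473, 0.1502]
tcp_rot: [2.3, 85.1, -3.1]
wrist_force: [0.4, 0.1, -2.9]
opening: 0.0148
```

```bash
python3 -c "
from enc0 import *
plan(E(.04,0,.19),TH); print(tool()[0].round(3))"
```

```text
shift cm [ -6.02   0.24 -23.89] turn [   0. -180.] q [ -3.2  52.4  70.7 103.4   0.   92.2] p [ 0.8522 -0.0473  0.1502] rot [ 2.26 85.15 -3.11] t 34.48 rows 5.908361749427652 jawyaw -5.39
[[ 0.084  0.094  0.992]
 [-0.005  0.996 -0.094]
 [-0.996  0.003  0.085]]
```

play_rows(rows=[[[-1,0,2],0,1],[[-2,0,4],0,1],[[-2,0,4],0,1]])

```text
time: 34.73
ee_pos: [0.8641, -0.0494, 0.1607]
tcp_rot: [2.2, 83.1, -3.2]
wrist_force: [0.0, 0.2, -3.0]
opening: 0.0146
```

```bash
python3 -c "
from enc0 import *
plan(E(.04,0,.19),TH); print(tool()[0].round(3))"
```

```text
shift cm [ -5.98   0.35 -24.98] turn [   0. -180.] q [ -3.3  51.8  70.8 102.    0.   92.1] p [ 0.8641 -0.0494  0.1607] rot [ 2.22 83.06 -3.16] t 34.73 rows 6.159881933790823 jawyaw -5.4
[[ 0.121  0.093  0.988]
 [-0.007  0.996 -0.093]
 [-0.993  0.005  0.121]]
```

play_rows(rows=[[[-0.5,0,-3],0,1],[[-6,0.3,-25],0,1],[[-6,0.3,-25],0,1],[[-6,0.3,-25],0,1],[[-6,0.3,-25],0,1],[[-6,0.3,-25],0,1],[[-6,0.3,-25],0,1],[[-6,0.3,-25],0,1],[[-6,0.3,-25],0,1],[[-6,0.3,-25],0,1],[[-6,0.3,-25],0,1]])

```text
time: 35.65
ee_pos: [0.6098, -0.0225, 0.1904]
tcp_rot: [2.3, 83.1, -3.1]
wrist_force: [0.3, -0.4, -2.9]
opening: 0.015
```

```bash
python3 -c "
from enc0 import *
plan(E(.04,0,.19),TH); print(tool()[0].round(3))
p,d=bot.camera('side'); cv2.imwrite('pics/s28.png',p)
p,d=bot.camera('scene'); cv2.imwrite('pics/c28.png',p)
p,W,T=wrist('w28')
np.save('pics/w28T.npy',T)"
```

```text
shift cm [0.05 0.03 0.04] turn [   0. -180.] q [-2.   5.5  9.6 87.3 -0.1 93.3] p [ 0.6098 -0.0225  0.1904] rot [ 2.26 83.14 -3.11] t 35.65 rows 0.016602171293259787 jawyaw -5.39
[[ 0.119  0.093  0.988]
 [-0.006  0.996 -0.093]
 [-0.993  0.005  0.119]]
```

View pics/s28.png

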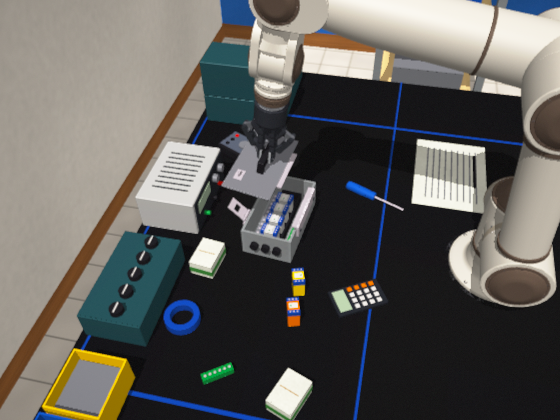

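View pics/w28.png

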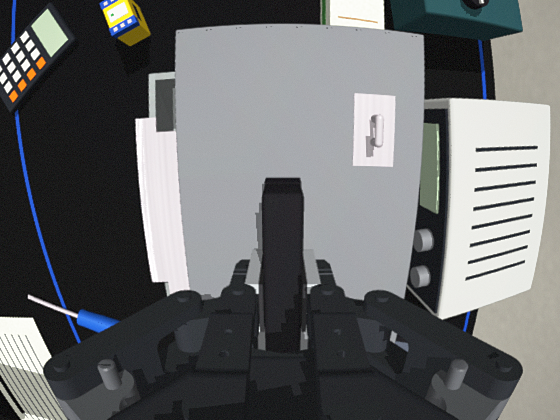

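```bash
cat > cov.py <<'E'
from enc0 import *
def covfit(T):
    T=T*1000
    m=(T[...,2]>-75)&(T[...,2]<75)&(T[...,1]>30)&(T[...,1]<125)&(T[...,0]>-40)&(T[...,0]<-12)
    A=np.c_[T[m][:,1:3],np.ones(m.sum())]; 
    c=np.linalg.lstsq(A,T[m][:,0],rcond=None)[0]
    r=T[m][:,0]-A@c; k=np.abs(r)<2; c=np.linalg.lstsq(A[k],T[m][k,0],rcond=None)[0]
    print('plate plane: x=%.2f + %.4f y + %.4f z'%(c[2],c[0],c[1]))
    res=T[...,0]-(c[2]+c[0]*T[...,1]+c[1]*T[...,2])
    on=(np.abs(res)<2.5)&(T[...,1]>20)&(T[...,1]<130)&(np.abs(T[...,2])<90)
    e=[]
    for y in range(40,112,6):
        s=on&(np.abs(T[...,1]-y)<1.5); z=T[s][:,2]; e.append((y,z.min(),z.max()))
    e=np.array(e); print('edges z (y,min,max)',e[::3].round(1).tolist())
    z=[T[on&(np.abs(T[...,2]-q)<2)][:,1].max() for q in range(-40,50,10)]; print('y max edge',np.round(z,1))
    return c
E
python3 -c "
from cov import *
covfit(np.load('pics/w28T.npy'))"
```

```text
plate plane: x=-27.21 + -0.0009 y + -0.0014 z
edges z (y,min,max) [[40.0, -63.2, 68.2], [58.0, -63.4, 69.2], [76.0, -51.2, 68.3], [94.0, -50.9, 69.2]]
y max edge [115.1 114.8 114.5 114.5 114.5 114.6 114.3 114.6 114.6]
```

The cover sits square in the grip and tilted 0.12 rad. I compute the hooking waypoints.

```bash
cat >> cov.py <<'E'
LIP=np.array([-.0222,-.0004,-.063]); FL=np.array([-.0142,-.0004,.060]); GR=np.array([-.0502,-.0004,0])
def toE(p):
    t=np.radians(TH); e=np.array([np.cos(t),np.sin(t)]); f=np.array([-e[1],e[0]]); q=np.array(p[:2])-C
    return np.array([q@e,q@f,p[2]])*1000
def where():
    Rt,p,s=tool()
    print('TCP enc',toE(p).round(1),'lip',toE(Rt@LIP+p).round(1),'flange',toE(Rt@FL+p).round(1),'tilt',np.arccos(-Rt[2,0]).round(4),'F',s['wrist_force'].round(1),'M',s['torque'].round(2),'open',round(s['opening'],4),'t',round(s['time'],2))
def way(pts):
    Rt,p,s=tool()
    for x,y,z in pts:
        print((x,y,z),'->',(Rt.T@(np.array(E(x/1000,y/1000,z/1000))-p)*100).round(2))
E
python3 -c "
from cov import *
where(); way([(25,.4,120),(14,.4,85),(9.5,.4,70),(5,.4,68),(0,.4,66.5)])
plan(E(.014,0,.085),TH)
W=toworld('side',np.load('pics/side0.npy'))
X=np.apply_along_axis(lambda q:0,2,W[:1,:1])
t=np.radians(TH);e=np.array([np.cos(t),np.sin(t)]); f=np.array([-e[1],e[0]])
for n in ['side','scene']:
  W=toworld(n,np.load(f'pics/{n}0.npy')); X=(W[...,:2]-C)@e*1000; Y=(W[...,:2]-C)@f*1000
  for a in range(60,84,3):
    s=(np.abs(X-a)<1.5)&(np.abs(np.abs(Y)-65)<20)&(W[...,2]>.07); print(n,a,s.sum(),W[s][:,2].max().round(4) if s.sum() else None)
"
```

```text
TCP enc [ 39.8  -0.4 188.8] lip [-25.3  -0.9 203.5] flange [ 97.8  -0.8 209.9] tilt 0.117 F [-0.1 -0.2 -2.9] M [ 0.03  0.18 -0.06] open 0.015 t 35.8
(25, 0.4, 120) -> [ 6.67  0.05 -2.28]
(14, 0.4, 85) -> [10.01  0.03 -3.78]
(9.5, 0.4, 70) -> [11.45  0.03 -4.4 ]
(5, 0.4, 68) -> [11.6   0.03 -4.87]
(0, 0.4, 66.5) -> [11.69  0.03 -5.38]
shift cm [ 1.001e+01 -1.000e-02 -3.780e+00] turn [   0. -180.] q [-2.1  5.6  9.7 87.3 -0.1 93.3] p [ 0.6101 -0.0226  0.1888] rot [ 2.23 83.3  -3.15] t 35.8 rows 2.5663090152656234 jawyaw -5.39
side 60 41 0.0843
side 63 27 0.0833
side 66 43 0.0929
side 69 40 0.0977
side 72 24 0.0924
side 75 32 0.0986
side 78 28 0.0994
side 81 30 0.1038
scene 60 2 0.0814
scene 63 0 None
scene 66 4 0.0884
scene 69 43 0.0912
scene 72 66 0.0921
scene 75 8 0.0917
scene 78 11 0.0939
scene 81 7 0.096
```

play_rows(rows=[[[3,0.05,-1.2],0,1],[[6.6,0.05,-2.3],0,1],[[8,0.05,-3],0,1],[[9,0.05,-3.4],0,1],[[10,0.05,-3.7],0,1],[[10,0.05,-3.7],0,1],[[10,0.05,-3.7],0,1]])

```text
time: 36.38
ee_pos: [0.5847, -0.0193, 0.0854]
tcp_rot: [2.2, 83.3, -3.1]
wrist_force: [-0.7, 0.7, -2.5]
opening: 0.0146
```

```bash
python3 -c "
from cov import *
where(); way([(11.5,.4,72),(9,.4,70),(7,.4,69.3),(5,.4,68.5),(0,.4,66.5)])
p,W,T=wrist('w29')
t=np.radians(TH);e=np.array([np.cos(t),np.sin(t)]); f=np.array([-e[1],e[0]]); X=(W[...,:2]-C)@e*1000; Y=(W[...,:2]-C)@f*1000
L=(X<-40)&(X>-85)&(Y>0)&(Y<80)&(W[...,2]>.085)&(W[...,2]<.112)
for y in (70,60,50,30,10):
    s=L&(np.abs(Y-y)<2); print(y,s.sum(), X[s].min().round(1) if s.sum() else '',X[s].max().round(1) if s.sum() else '',W[s][:,2].min().round(4) if s.sum() else '')
p,d=bot.camera('side'); cv2.imwrite('pics/s29.png',cv2.resize(p[120:280,190:350],None,fx=3.7,fy=3.7,interpolation=cv2.INTER_CUBIC))
"
```

```text
TCP enc [14.3  0.5 85.4] lip [-50.9   0.  100.1] flange [7.220e+01 1.000e-01 1.065e+02] tilt 0.1167 F [-0.7  0.7 -2.5] M [ 0.03  0.14 -0.03] open 0.0146 t 36.38
(11.5, 0.4, 72) -> [ 1.3  -0.02 -0.43]
(9, 0.4, 70) -> [ 1.47 -0.02 -0.7 ]
(7, 0.4, 69.3) -> [ 1.51 -0.02 -0.91]
(5, 0.4, 68.5) -> [ 1.57 -0.02 -1.12]
(0, 0.4, 66.5) -> [ 1.71 -0.02 -1.64]
70 259 -73.6 -55.3 0.0898
60 433 -73.7 -40.0 0.0895
50 433 -73.9 -40.1 0.0899
30 403 -73.7 -40.0 0.0889
10 372 -74.0 -40.0 0.0906
```

View pics/w29.png

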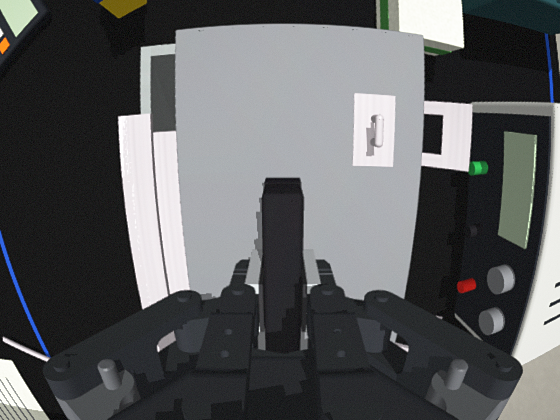

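View pics/s29.png

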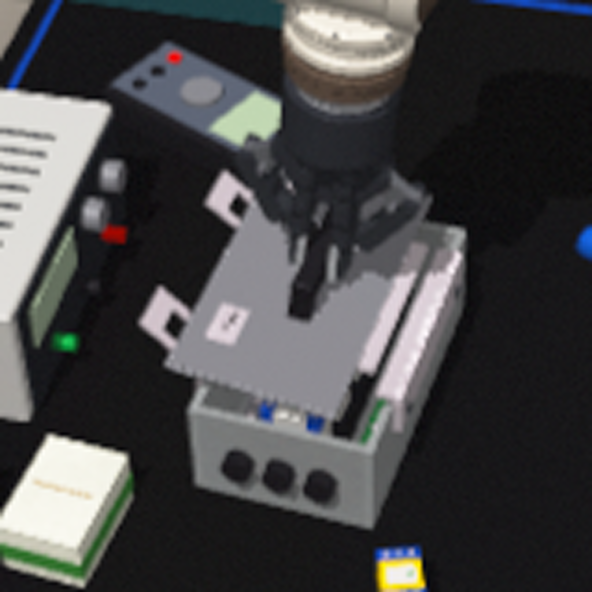

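play_rows(rows=[[[0.5,0,-0.1],0,1],[[1.0,0,-0.2],0,1],[[1.4,0,-0.35],0,1],[[1.4,0,-0.35],0,1],[[1.4,0,-0.35],0,1]])

```text
time: 36.9
ee_pos: [0.5823, -0.019, 0.071]
tcp_rot: [2.2, 83.3, -3.1]
wrist_force: [0.1, 0.7, -3.4]
opening: 0.0148
```

```bash
python3 -c "
from cov import *
where(); way([(9,.4,69.5),(7,.4,69),(5,.4,68.5),(0,.4,66.5)])"
```

```text
TCP enc [11.8  0.6 71. ] lip [-53.4   0.1  85.7] flange [69.7  0.2 92. ] tilt 0.1167 F [ 0.1  0.7 -3.4] M [-0.03  0.21 -0.09] open 0.0148 t 36.9
(9, 0.4, 69.5) -> [ 0.11 -0.03 -0.29]
(7, 0.4, 69) -> [ 0.14 -0.03 -0.5 ]
(5, 0.4, 68.5) -> [ 0.17 -0.03 -0.7 ]
(0, 0.4, 66.5) -> [ 0.31 -0.03 -1.22]
```

Free of contact so far (weight only). I slide the tongue under the ledge.

play_rows(rows=[[[0.11,0,-0.15],0,1],[[0.13,0,-0.3],0,1],[[0.14,0,-0.45],0,1],[[0.16,0,-0.6],0,1],[[0.17,0,-0.7],0,1],[[0.17,0,-0.7],0,1]])

```text
time: 37.4
ee_pos: [0.5757, -0.0183, 0.0689]
tcp_rot: [2.2, 83.3, -3.1]
wrist_force: [0.2, 0.3, -3.0]
opening: 0.0147
```

```bash
python3 -c "
from cov import *
where(); way([(2,.4,67.5),(0,.4,66.5),(-.5,.4,66)])"
```

```text
TCP enc [ 5.1  0.6 68.9] lip [-60.    0.1  83.6] flange [63.1  0.2 90.1] tilt 0.1175 F [ 0.2  0.3 -3. ] M [ 0.    0.23 -0.01] open 0.0147 t 37.4
(2, 0.4, 67.5) -> [ 0.11 -0.02 -0.33]
(0, 0.4, 66.5) -> [ 0.18 -0.03 -0.54]
(-0.5, 0.4, 66) -> [ 0.22 -0.03 -0.59]
```

play_rows(rows=[[[0.05,0,-0.15],0,1],[[0.1,0,-0.3],0,1],[[0.15,0,-0.45],0,1],[[0.2,0,-0.54],0,1],[[0.2,0,-0.54],0,1],[[0.2,0,-0.54],0,1]])

```text
time: 37.9
ee_pos: [0.5707, -0.0179, 0.0662]
tcp_rot: [2.3, 83.3, -3.1]
wrist_force: [0.2, -0.1, -3.0]
opening: 0.0151
```

```bash
python3 -c "
from cov import *
where()
p,W,T=wrist('w30')"
```

```text
TCP enc [ 0.1  0.7 66.2] lip [-65.    0.1  80.9] flange [58.1  0.2 87.3] tilt 0.1173 F [ 0.2 -0.1 -3. ] M [0.01 0.19 0.02] open 0.0151 t 37.9
```

View pics/w30.png

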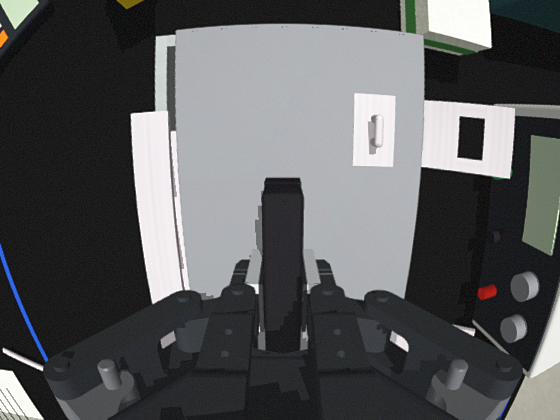

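play_rows(rows=[[[0.08,0,0],0,1],[[0.08,0,0],0,1.7],[[0.08,0,0],0,1.8],[[0.08,0,0],0,1.9],[[0.08,0,0],0,2.1],[[0.08,0,0],0,2.5],[[0.08,0,0],0,3],[[0.08,0,0],0,4],[[0.08,0,0],0,4.5],[[0.08,0,0],0,4.5],[[0.08,0,0],0,4.5]], squeeze=20)

```text
time: 38.87
ee_pos: [0.5709, -0.0179, 0.0654]
tcp_rot: [2.3, 83.3, -3.1]
wrist_force: [-1.1, -0.2, 0.5]
opening: 0.0448
```

```bash
cat >> cov.py <<'E'
def covE(W):
    """cover plane in enclosure frame, from plate points"""
    t=np.radians(TH);e=np.array([np.cos(t),np.sin(t)]); f=np.array([-e[1],e[0]]); X=(W[...,:2]-C)@e*1000; Y=(W[...,:2]-C)@f*1000; Z=W[...,2]*1000
    m=(X>-45)&(X<30)&(Y>50)&(Y<110)&(Z>70)&(Z<115)
    A=np.c_[X[m],Y[m],np.ones(m.sum())]; c=np.linalg.lstsq(A,Z[m],rcond=None)[0]; k=np.abs(Z[m]-A@c)<2; c=np.linalg.lstsq(A[k],Z[m][k],rcond=None)[0]
    print('plate top z=%.1f slope x %.4f y %.4f (home 85)'%(c[2],c[0],c[1]))
    on=(np.abs(Z-(c[2]+c[0]*X+c[1]*Y))<2.5)
    print('x edges',[(y,X[on&(np.abs(Y-y)<2)&(X>-58)&(X<75)].min().round(1),X[on&(np.abs(Y-y)<2)&(X<75)].max().round(1)) for y in (30,90,105)],'ymax',[Y[on&(np.abs(X-x)<2)&(Y<130)].max().round(1) for x in (-40,0,40)])
E
python3 -c "
from cov import *
where()
p,W,T=wrist('w31'); covE(W)"
```

```text
TCP enc [ 0.3  0.7 65.4] lip [-64.9   0.2  80.1] flange [58.2  0.2 86.6] tilt 0.1174 F [-1.1 -0.2  0.5] M [-0.02  0.18 -0.02] open 0.0448 t 38.87
plate top z=84.8 slope x 0.0004 y -0.0011 (home 85)
x edges [(30, np.float64(-57.1), np.float64(64.2)), (90, np.float64(-55.9), np.float64(64.1)), (105, np.float64(-55.7), np.float64(64.3))] ymax [np.float64(115.7), np.float64(115.7), np.float64(115.1)]
```

View pics/w31.png

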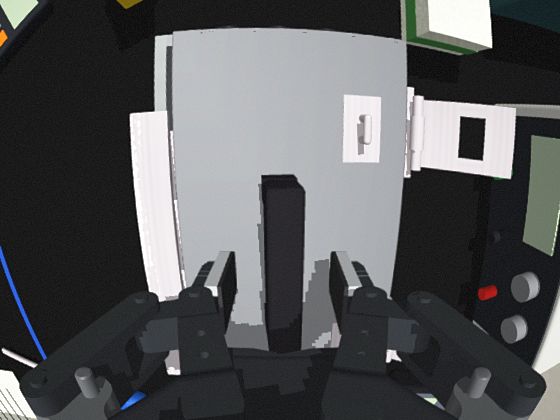

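The cover is flat: plate top 84.8 mm, slopes about 0, tongue still under the ledge. I retract, then plan the hasps and check the free space behind them.

play_rows(rows=[[[-2,0,0.2],0,4.5],[[-5,0,0.2],0,4.5],[[-9,0,0.2],0,4.5],[[-13,0,0.2],0,0],[[-16,0,0.2],0,0],[[-16,0,0.2],0,0],[[-16,0,0.2],0,0],[[-16,0,0.2],0,0],[[-16,0,0.2],0,0],[[-16,0,0.2],0,0],[[-16,0,0.2],0,0]])

```text
time: 39.83
ee_pos: [0.5538, -0.017, 0.2234]
tcp_rot: [2.2, 83.4, -3.2]
wrist_force: [-0.1, -0.2, 0.4]
opening: -0.0001
```

```bash
python3 -c "
from cov import *
where()
p,W,T=wrist('w32'); covE(W)
t=np.radians(TH);e=np.array([np.cos(t),np.sin(t)]); f=np.array([-e[1],e[0]]); X=(W[...,:2]-C)@e*1000; Y=(W[...,:2]-C)@f*1000; Z=W[...,2]*1000
for y in range(-100,101,20):
    s=(np.abs(Y-y)<4)&(X>114)&(X<300)&(Z>30)&(Z<140); print(y,s.sum(),X[s].min().round() if s.sum() else '', np.round(np.percentile(X[s],2)) if s.sum() else '')
for y0 in (65,-65):
    s=(np.abs(Y-y0)<16)&(X>72)&(X<125)&(Z>88)&(Z<125); print('hasp',y0,s.sum(), X[s].max().round(1),Z[s].max().round(1),'ang',np.round(np.pi-np.arctan2(np.median(Z[s&(X>95)])-86,np.median(X[s&(X>95)])-70),2), 'y',Y[s].min().round(),Y[s].max().round())
# finger tip
m=(T[...,0]<0)&(np.abs(T[...,1])<.015)&(np.abs(T[...,2])<.04); tt=T[m]*1000; q=tt[tt[:,0]>-60]; print('tip',q[:,0].max() if len(q) else '', [ (a,q[np.abs(q[:,0]+a)<3][:,2].min().round(1),q[np.abs(q[:,0]+a)<3][:,2].max().round(1)) for a in (38,45,55) if (np.abs(q[:,0]+a)<3).any()])
"
```

```text
TCP enc [-1.680e+01 -1.000e-01  2.234e+02] lip [-81.9  -0.6 238.2] flange [ 41.2  -0.5 244.4] tilt 0.1155 F [-0.1 -0.2  0.4] M [-0.01  0.1  -0.02] open -0.0001 t 39.83
plate top z=84.8 slope x 0.0000 y -0.0018 (home 85)
x edges [(30, np.float64(-56.0), np.float64(64.4)), (90, np.float64(-54.9), np.float64(62.9)), (105, np.float64(-54.8), np.float64(64.2))] ymax [np.float64(115.5), np.float64(115.6), np.float64(114.7)]
-100 432 203.0 204.0
-80 507 200.0 204.0
-60 470 200.0 200.0
-40 556 199.0 201.0
-20 578 194.0 198.0
0 580 205.0 206.0
20 594 204.0 204.0
40 656 189.0 194.0
60 624 200.0 200.0
80 641 200.0 201.0
100 258 205.0 205.0
hasp 65 1309 112.1 121.6 ang 2.42 y 49.0 81.0
hasp -65 1036 113.3 119.8 ang 2.47 y -81.0 -49.0
tip -38.31496588892347 [(38, np.float64(-6.7), np.float64(6.2)), (45, np.float64(-13.6), np.float64(13.5)), (55, np.float64(-13.8), np.float64(13.2))]
```

View pics/w32.png

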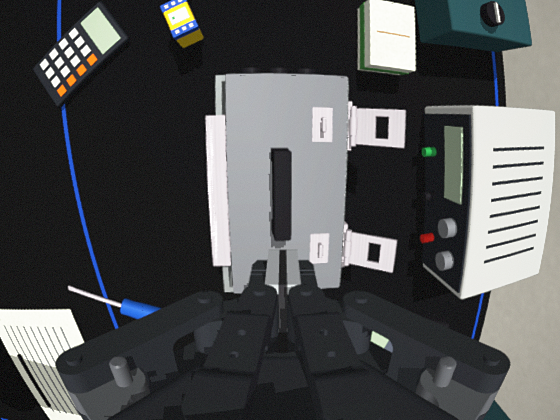

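```bash
cat >> cov.py <<'E'
def tipway(pts):
    Rt,p,s=tool(); off=Rt@np.array([-.036,0,0])
    print('tip now',toE(p+off).round(1))
    for x,y,z in pts: print((x,y,z),'->',(Rt.T@(np.array(E(x/1000,y/1000,z/1000))-off-p)*100).round(2))
E
python3 -c "
from cov import *
tipway([(137,65,150),(137,65,102)])"
```

```text
tip now [-2.090e+01 -2.000e-01  2.594e+02]
(137, 65, 150) -> [12.72  6.46 14.42]
(137, 65, 102) -> [17.48  6.44 13.87]
```

play_rows(rows=[[[0,6.4,14.4],0,0],[[0,6.4,14.4],0,0],[[0,6.4,14.4],0,0],[[0,6.4,14.4],0,0],[[4,6.4,14.4],0,0],[[8,6.4,14.4],0,0],[[12,6.4,14.4],0,0],[[15,6.4,14.1],0,0],[[17.5,6.4,13.9],0,0],[[17.5,6.4,13.9],0,0],[[17.5,6.4,13.9],0,0]])

```text
time: 40.8
ee_pos: [0.7169, 0.0325, 0.0659]
tcp_rot: [2.1, 83.5, -3.3]
wrist_force: [-0.6, -0.5, 0.3]
opening: -0.0001
```

```bash
python3 -c "
from cov import *
where();tipway([(122,65,102),(95,65,102),(70,65,102),(50,65,102),(38,65,102)])
wrist('w33')"
```

```text
TCP enc [141.   64.6  65.9] lip [75.8 64.1 80.8] flange [199.   64.1  86.8] tilt 0.1141 F [-0.6 -0.5  0.3] M [0.03 0.08 0.05] open -0.0001 t 40.8
tip now [136.9  64.4 101.7]
(122, 65, 102) -> [-0.2   0.06 -1.47]
(95, 65, 102) -> [-0.51  0.06 -4.16]
(70, 65, 102) -> [-0.79  0.06 -6.64]
(50, 65, 102) -> [-1.02  0.06 -8.63]
(38, 65, 102) -> [-1.16  0.06 -9.82]
```

View pics/w33.png

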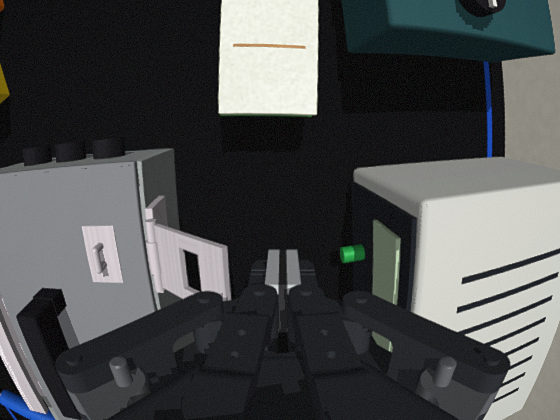

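play_rows(rows=[[[-0.1,0.06,-1],0,0],[[-0.2,0.06,-2],0,0],[[-0.35,0.06,-3],0,0],[[-0.5,0.06,-4],0,0],[[-0.6,0.06,-5],0,0],[[-0.7,0.06,-6],0,0],[[-0.8,0.06,-7],0,0],[[-0.9,0.06,-8],0,0],[[-1.05,0.06,-9],0,0],[[-1.16,0.06,-9.8],0,0],[[-1.16,0.06,-9.8],0,0]])

```text
time: 41.77
ee_pos: [0.62, 0.0426, 0.0703]
tcp_rot: [2.5, 83.1, -2.9]
wrist_force: [0.2, 0.3, -0.3]
opening: 0.0003
```

```bash
python3 -c "
from cov import *
where();tipway([(30,65,98),(25,65,95),(25,65,90),(25,65,87)])
wrist('w34')"
```

```text
TCP enc [43.5 65.5 70.3] lip [-21.7  65.   84.8] flange [101.4  65.   91.6] tilt 0.1208 F [ 0.2  0.3 -0.3] M [-0.02  0.14  0.  ] open 0.0003 t 41.77
tip now [ 39.2  65.3 106.1]
(30, 65, 98) -> [ 0.69 -0.03 -1.01]
(25, 65, 95) -> [ 0.93 -0.04 -1.54]
(25, 65, 90) -> [ 1.42 -0.04 -1.6 ]
(25, 65, 87) -> [ 1.72 -0.04 -1.64]
```

View pics/w34.png

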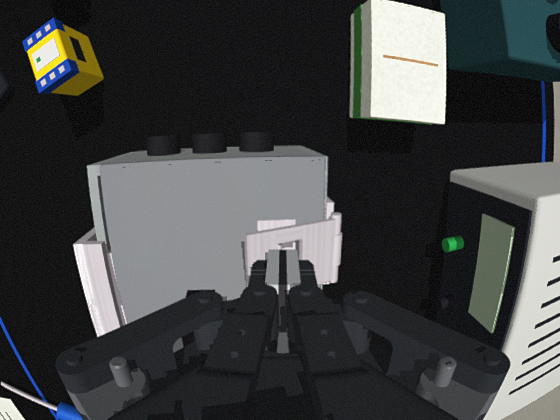

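play_rows(rows=[[[0.3,0,-0.7],0,0],[[0.6,0,-1.3],0,0],[[0.9,0,-1.6],0,0],[[1.2,0,-1.6],0,0],[[1.5,0,-1.6],0,0],[[1.7,0,-1.6],0,0],[[1.7,0,-1.6],0,0]])

```text
time: 42.4
ee_pos: [0.6048, 0.0439, 0.0529]
tcp_rot: [2.4, 83.2, -2.9]
wrist_force: [-25.6, -0.6, 38.2]
opening: -0.0001
```

```bash
python3 -c "
from cov import *
where();tipway([(25,65,87)])
p,W,T=wrist('w35')"
```

```text
TCP enc [28.3 65.3 52.9] lip [-36.9  64.8  67.5] flange [86.2 64.9 74. ] tilt 0.1179 F [-25.6  -0.6  38.2] M [-0.19  4.74 -0.06] open -0.0001 t 42.4
tip now [24.1 65.1 88.6]
(25, 65, 87) -> [ 0.17 -0.02  0.07]
```

View pics/w35.png

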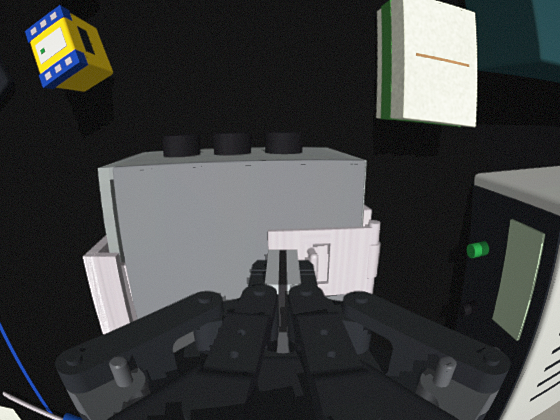

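play_rows(rows=[[[-0.3,0,0],0,0],[[-1,0,0],0,0],[[-4,0,0],0,0],[[-8,0,0],0,0],[[-8,0,0],0,0]])

```text
time: 42.87
ee_pos: [0.5989, 0.0445, 0.1355]
tcp_rot: [2.8, 82.8, -2.6]
wrist_force: [1.4, 0.2, 1.7]
opening: 0.0
```

```bash
cat >> cov.py <<'E'
def hasp(W,y0):
    t=np.radians(TH);e=np.array([np.cos(t),np.sin(t)]); f=np.array([-e[1],e[0]]); X=(W[...,:2]-C)@e*1000; Y=(W[...,:2]-C)@f*1000; Z=W[...,2]*1000
    s=(np.abs(np.abs(Y-y0)-14)<3)&(X>20)&(X<62)&(Z>80)&(Z<110)
    if s.sum()>10:
        c=np.polyfit(X[s],Z[s],1); print('hasp',y0,s.sum(),'angle',-c[0].round(3),'z@40',np.polyval(c,40).round(1),np.percentile(Z[s],[5,95]).round(1))
E
python3 -c "
from cov import *
where()
p,W,T=wrist('w36'); hasp(W,65); covE(W)
tipway([(70,-65,160),(137,-65,150),(137,-65,102)])"
```

```text
TCP enc [ 22.3  65.4 135.5] lip [-43.   64.9 149.6] flange [ 80.1  64.9 157.1] tilt 0.126 F [1.4 0.2 1.7] M [ 0.04  0.05 -0.02] open 0.0 t 42.87
hasp 65 913 angle -0.021 z@40 88.2 [87.  89.3]
plate top z=85.8 slope x 0.0107 y -0.0100 (home 85)
x edges [(30, np.float64(-57.4), np.float64(63.3)), (90, np.float64(-55.8), np.float64(63.3)), (105, np.float64(-56.0), np.float64(63.8))] ymax [np.float64(115.6), np.float64(114.9), np.float64(115.0)]
tip now [ 17.6  65.1 168.2]
(70, -65, 160) -> [  1.39 -13.02   5.1 ]
(137, -65, 150) -> [  3.21 -13.03  11.62]
(137, -65, 102) -> [  7.97 -13.06  11.03]
```

View pics/w36.png

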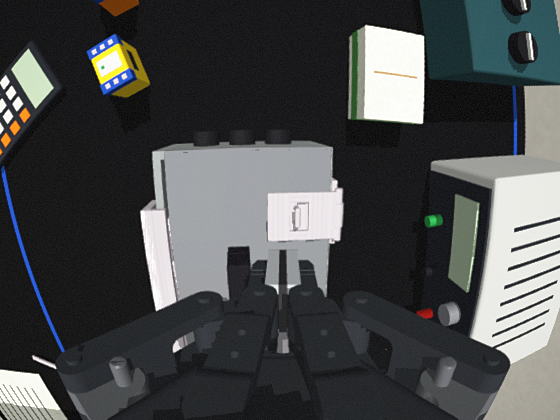

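Left hasp is flat with the staple in its slot at (300,217). Now the right one.

play_rows(rows=[[[0,-13,5],0,0],[[0,-13,5],0,0],[[0,-13,5],0,0],[[0,-13,5],0,0],[[2,-13,9],0,0],[[3,-13,11.6],0,0],[[3.2,-13,11.6],0,0],[[5.5,-13,11.4],0,0],[[8,-13,11.1],0,0],[[8,-13,11.1],0,0],[[8,-13,11.1],0,0]])

```text
time: 43.83
ee_pos: [0.7022, -0.0956, 0.0589]
tcp_rot: [2.4, 83.5, -2.9]
wrist_force: [0.3, -0.5, 0.5]
opening: 0.0
```

```bash
python3 -c "
from cov import *
where();tipway([(122,-65,102),(95,-65,102),(70,-65,102),(50,-65,102),(38,-65,102)])
wrist('w37')"
```

```text
TCP enc [138.3 -64.4  58.9] lip [ 73.2 -64.9  73.9] flange [196.4 -64.8  79.8] tilt 0.1132 F [ 0.3 -0.5  0.5] M [0.02 0.09 0.01] open 0.0 t 43.83
tip now [134.3 -64.5  94.7]
(122, -65, 102) -> [-0.87 -0.04 -1.14]
(95, -65, 102) -> [-1.17 -0.04 -3.82]
(70, -65, 102) -> [-1.45 -0.04 -6.3 ]
(50, -65, 102) -> [-1.68 -0.04 -8.29]
(38, -65, 102) -> [-1.81 -0.03 -9.48]
```

View pics/w37.png

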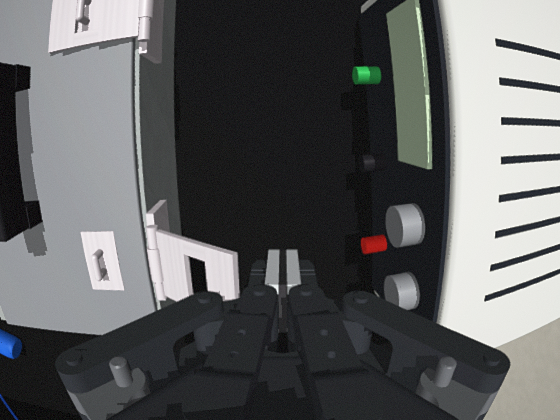

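play_rows(rows=[[[-0.4,0,-0.8],0,0],[[-0.7,0,-1.6],0,0],[[-0.8,0,-2.6],0,0],[[-0.9,0,-3.6],0,0],[[-1,0,-4.6],0,0],[[-1.1,0,-5.6],0,0],[[-1.2,0,-6.6],0,0],[[-1.3,0,-7.6],0,0],[[-1.4,0,-8.6],0,0],[[-1.5,0,-9.5],0,0],[[-1.5,0,-9.5],0,0]])

```text
time: 44.8
ee_pos: [0.6124, -0.0874, 0.0678]
tcp_rot: [2.0, 82.5, -3.4]
wrist_force: [25.6, -1.9, -13.0]
opening: -0.0001
```

```bash
python3 -c "
from cov import *
where();tipway([(30,-65,98),(24,-65,94),(24,-65,89.5),(24,-65,88.5)])
wrist('w38')"
```

```text
TCP enc [ 48.2 -64.7  67.8] lip [-17.2 -65.2  81.6] flange [105.8 -65.1  89.6] tilt 0.1301 F [ 25.6  -1.9 -13. ] M [-0.46 -4.84 -0.01] open -0.0001 t 44.8
tip now [ 43.5 -64.8 103.5]
(30, -65, 98) -> [ 0.37 -0.02 -1.41]
(24, -65, 94) -> [ 0.69 -0.02 -2.06]
(24, -65, 89.5) -> [ 1.13 -0.02 -2.12]
(24, -65, 88.5) -> [ 1.23 -0.02 -2.13]
```

View pics/w38.png

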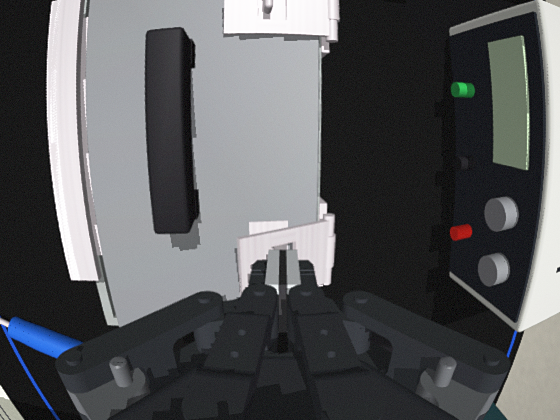

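The finger is pushing into the hasp (25 N), probably caught in the slot edge. I back off and lift, then come at the tab from further out.

play_rows(rows=[[[0,0,0.8],0,0],[[-1,0,1.2],0,0],[[-2.5,0,1.2],0,0],[[-3.5,0,1],0,0],[[-3.5,0,1],0,0]])

```text
time: 45.27
ee_pos: [0.6144, -0.0879, 0.1047]
tcp_rot: [2.0, 83.0, -3.3]
wrist_force: [-0.7, 0.1, 0.5]
opening: 0.0002
```

```bash
python3 -c "
from cov import *
where()
p,W,T=wrist('w39'); hasp(W,-65); covE(W)
tipway([(30,-65,115),(24,-65,110),(24,-65,100),(24,-65,89.5)])
t=np.radians(TH);e=np.array([np.cos(t),np.sin(t)]); f=np.array([-e[1],e[0]]); X=(W[...,:2]-C)@e*1000; Y=(W[...,:2]-C)@f*1000; Z=W[...,2]*1000
s=(Y>-57)&(Y<-48)&(X>0)&(X<70)&(Z>86.5)&(Z<125)
for x in range(5,70,8):
    q=s&(np.abs(X-x)<3); print(x,q.sum(),np.median(Z[q]).round(1) if q.sum() else '')
"
```

```text
TCP enc [ 50.3 -64.9 104.7] lip [-15.  -65.4 119.1] flange [108.1 -65.4 126.1] tilt 0.1223 F [-0.7  0.1  0.5] M [ 0.01  0.07 -0.01] open 0.0002 t 45.27
hasp -65 1254 angle 0.177 z@40 96.2 [ 84.3 109.2]
plate top z=85.4 slope x 0.0312 y -0.0016 (home 85)Traceback (most recent call last):
  File "<string>", line 4, in <module>
    p,W,T=wrist('w39'); hasp(W,-65); covE(W)
                                     ~~~~^^^
  File "cov.py", line 35, in covE
    print('x edges',[(y,X[on&(np.abs(Y-y)<2)&(X>-58)&(X<75)].min().round(1),X[on&(np.abs(Y-y)<2)&(X<75)].max().round(1)) for y in (30,90,105)],'ymax',[Y[on&(np.abs(X-x)<2)&(Y<130)].max().round(1) for x in (-40,0,40)])
                        ~~~~~~~~~~~~~~~~~~~~~~~~~~~~~~~~~~~~~~~~^^
    return umr_minimum(a, axis, None, out, keepdims, initial, where)
ValueError: zero-size array to reduction operation minimum which has no identity
```

View pics/w39.png

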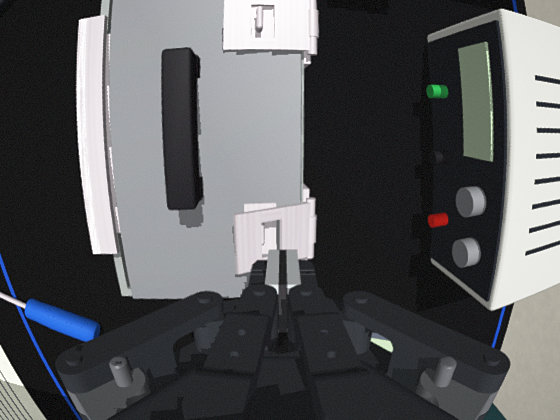

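```bash
python3 -c "
from cov import *
tipway([(24,-65,122),(24,-65,100),(24,-65,92),(24,-65,89.5)])"
```

```text
tip now [ 45.7 -65.1 138.8]
(24, -65, 122) -> [ 1.41  0.   -2.35]
(24, -65, 100) -> [ 3.59 -0.   -2.62]
(24, -65, 92) -> [ 4.39 -0.01 -2.72]
(24, -65, 89.5) -> [ 4.64 -0.01 -2.75]
```

play_rows(rows=[[[0,0,-1.2],0,0],[[0.8,0,-2.1],0,0],[[1.8,0,-2.2],0,0],[[2.6,0,-2.35],0,0],[[3.4,0,-2.5],0,0],[[4,0,-2.6],0,0],[[4.4,0,-2.65],0,0],[[4.4,0,-2.65],0,0]])

```text
time: 45.98
ee_pos: [0.5927, -0.0856, 0.0538]
tcp_rot: [2.2, 83.3, -3.1]
wrist_force: [-0.4, 0.5, -0.3]
opening: 0.0
```

```bash
python3 -c "
from cov import *
where(); tipway([(25,-65,89.5)]); wrist('w40')"
```

```text
TCP enc [ 28.4 -64.7  53.8] lip [-36.8 -65.2  68.5] flange [ 86.3 -65.1  74.9] tilt 0.1173 F [-0.4  0.5 -0.3] M [ 0.04  0.1  -0.01] open 0.0 t 45.98
tip now [ 24.2 -64.8  89.5]
(25, -65, 89.5) -> [ 0.01 -0.02  0.08]
```

View pics/w40.png

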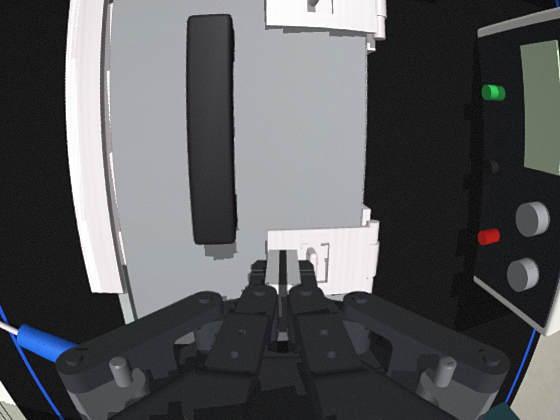

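play_rows(rows=[[[0.06,0,0],0,0],[[0.12,0,0],0,0],[[0.18,0,0],0,0]])

```text
time: 46.28
ee_pos: [0.5932, -0.0856, 0.0533]
tcp_rot: [2.2, 83.2, -3.2]
wrist_force: [-6.3, 1.0, 14.7]
opening: -0.0001
```

Contact at 15 N, so it is pressed home. I retract to view everything.

play_rows(rows=[[[-0.3,0,0],0,0],[[-1.5,0,0],0,0],[[-5,0,0],0,0],[[-9,0,0],0,0],[[-13,0,0],0,0],[[-17,-6,0],0,0],[[-17,-10,0],0,0],[[-17,-10,0],0,0],[[-17,-10,0],0,0],[[-17,-10,0],0,0]])

```text
time: 47.12
ee_pos: [0.5636, -0.1854, 0.2213]
tcp_rot: [2.2, 83.2, -3.4]
wrist_force: [-0.8, 0.4, -0.5]
opening: 0.0001
```

```bash
python3 -c "
from cov import *
where()
p,W,T=wrist('w41'); hasp(W,-65); hasp(W,65)
t=np.radians(TH);e=np.array([np.cos(t),np.sin(t)]); f=np.array([-e[1],e[0]]); X=(W[...,:2]-C)@e*1000; Y=(W[...,:2]-C)@f*1000; Z=W[...,2]*1000
m=(X>-45)&(X<55)&(np.abs(Z-85)<3)&((np.abs(Y)<42)&(np.abs(X+3)>14)|(np.abs(Y)>90)&(np.abs(Y)<112)); A=np.c_[X[m],Y[m],np.ones(m.sum())]; print('plate',m.sum(),np.linalg.lstsq(A,Z[m],rcond=None)[0].round(4))
b=(np.abs(X)<15)&(np.abs(Y)<50)&(Z>100)&(Z<125); print('bar',X[b].mean().round(1),Y[b].mean().round(1),np.median(Z[b]).round(1))
p,d=bot.camera('side'); cv2.imwrite('pics/s41.png',p)
p,d=bot.camera('scene'); cv2.imwrite('pics/c41.png',p)"
```

```text
TCP enc [   8.8 -166.8  221.3] lip [ -56.4 -167.1  235.9] flange [  66.7 -167.4  242.5] tilt 0.1182 F [-0.8  0.4 -0.5] M [0.01 0.13 0.01] open 0.0001 t 47.12
hasp -65 526 angle -0.013 z@40 88.0 [86.9 89.3]
plate 7082 [ 1.00000e-04 -1.10000e-03  8.45663e+01]
bar -4.7 -17.6 118.3
```

View pics/w41.png

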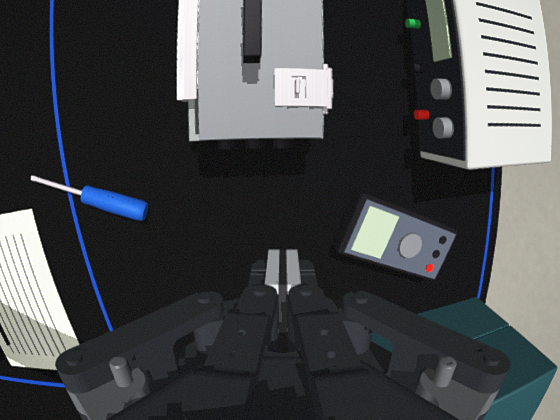

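View pics/s41.png

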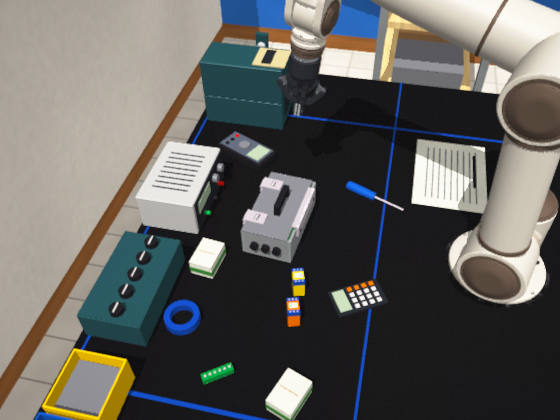

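The side view shows the cover home with both hasps flat at (273,184) and (257,217), and the bystanders where they were. One last check of both hasps and any bystander shift from the fixed camera.

```bash
python3 -c "
from cov import *
p,d=bot.camera('side'); W=toworld('side',d); hasp(W,65); hasp(W,-65)
a=cv2.imread('pics/side0.png'); df=cv2.absdiff(a,p).max(-1)
for n,(u,v) in dict(meter=(246,147),calc=(358,297),cart1=(208,257),cart2=(289,395),tape=(182,317),plug=(217,373),screw=(372,195),yel=(298,282),org=(293,312)).items(): print(n,int((df[v-14:v+14,u-14:u+14]>50).sum()))
print(bot.get_obs()['time']); bot.job_done()"
```

```text
hasp 65 52 angle -0.039 z@40 88.3 [84.3 91.2]
hasp -65 40 angle -0.036 z@40 88.4 [83.6 91.8]
meter 0
calc 0
cart1 0
cart2 0
tape 0
plug 0
screw 0
yel 0
org 0
47.3167
the job is handed in; nothing more can be done
```

The job is handed in at 47.3 s. All four modules are in sockets, the cover is hooked and flat, and both hasps are closed over their staples. No verdict is reported back, so this rests on my own measurements.

- **Modules:** there were four grey modules on the bench. In the last wrist view before the cover went on, all four tops were at 72 mm, so their centres are at 44 mm, and each was within 2 mm of the row. They were not checked again under the cover.
- **Cover:** I hooked it at about 0.117 rad of tilt, with the tongue about 9 mm under the ledge, then let it swing down. At the last look the plate top was at 84.6 mm (85 is home), with a slope of about 0.001. It lies about 1–2 mm towards the ledge.
- **Hasps:** the left measured -0.02 rad from the wrist camera and the right -0.01. The coarser side camera read about -0.04 for both. All are inside the 0.07 limit, but the two cameras disagree by about 0.02.
- **Bystanders and look-alikes:** the before and after side pictures show no change around any bystander or either look-alike.

Four things did not go to plan:

- **Missed grasps:** the first two closings on module 1 missed, because the real fingertips are about 35 mm short of the reported TCP. I allowed for that afterwards.
- **Tilting the cover:** the moves allow no tilt command, so I tilted the tool by pushing the arm to its reach limit, with joint 3 at the edge of its range.
- **Left hasp:** the fingers pressed briefly with about 46 N. The 40 N limit is stated for the arm and gripper body.
- **Right hasp:** the fingers pushed against the hasp with about 29 N on the first sweep, probably caught on its slot edge. I backed off and pressed it flat from above.

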